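# Stand a leaning egg blunt end up in the free spring cup of an imaging carrier

## Robot

A 7-joint arm with a two-finger parallel gripper is mounted at the origin on the work surface. World frame = base frame: x ahead of the robot, y to its left, z up, the work surface at z = 0. Lengths are in m, angles in rad, forces in N, time in s.
With the tool pointing down it reaches from about 0.425 to 0.925 m from the base axis. Payload 6.8 kg.
Tool frame: the origin (TCP) lies on the front face of the gripper's body, between the roots of the fingers; the fingertips stand 73 mm ahead of it and the grasp point (between the pads) lies 54 mm ahead of it (tcp_to_tips is the distance from the TCP to the fingertips, in m); z points along the fingers, x is the direction in which the jaws open and shut, and the axes are right-handed (so a half turn about z gives the same grasp; the last joint's range is limited). The gripper opens to 85 mm and grips with 20 to 120 N. Pads are 22 mm wide; open, the fingers measure 114 mm over their backs; the gripper's body (76 mm by 85 mm) begins 54 mm behind the grasp point. The pads swing forward as they close: fully open they stand 13 mm farther back than shut.
Start: joints at [-1.309, 0.477, 0.022, 1.555, -0.011, 1.109, -0.083], TCP at [0.244, 0.629, 0.304] pointing down, gripper open.
Joint ranges: [-2.96, 2.96], [-0.34, 2.1], [-1.41, 1.46], [0.24, 2.44], [-1.37, 4.51], [0.17, 1.92], [-2.96, 2.96]. Speed limits (rad/s): [2.39, 2.39, 3.14, 3.14, 3.14, 3.14, 3.14].

## Interface

Orientations are given as a unit quaternion [w, x, y, z].
In Python, from station import get_obs, read_camera, hand_in, look_for, silhouettes, tcp_to_tips gives the robot as it stands. The module is installed in compiled form; this text tells all that it offers.
- The arm moves only by the tool apply_moves, never from a script. Its argument "moves" is a list of rows, each a list of 3 entries, a list of its own where there are three numbers: the shift along the tool's x, y, z in units of 25 mm (1.0 is 25 mm), then the turn, a rotation vector about the tool's x, y, z in units of 10 degrees (1.0 is 10 degrees), then the gripper's target within -1 to 1 (fully open at 1, half-way at 0, shut at -1). In form: [[[dx, dy, dz], [rx, ry, rz], jaw], ...]. A call has 1 to 20 rows; each row is the pose to reach, as a shift and turn from the pose commanded when the call began, along the tool's axes at that moment; what a row does not reach only later rows make up. A row lasts 1/8 s, in which the tool goes at most 62.5 mm and 10.7 degrees, less where a joint would pass 70% of its speed; a pose out of reach is approached as far as the arm can. A call with a gripper value outside its range is refused whole. The fingers move at their own pace and stop on an object; "force" is the grip in N (left out, the last holds). Time passes only in rows, so rows that repeat a pose let the fingers close. It gives the time, the measured TCP pose, the force and the opening at its end, in the units of the state.
- get_obs(): the state, without advancing time (a new reading comes with each control period).
- read_camera(name): name is "side" or "top"; returns a dict with "color" (480x640x3 uint8, red, green, blue), "mtx" (3x3 intrinsics, pixels), "eye" and "rotation" of the camera in the world. Camera axes: x right, y up, looking along -z (the intrinsics and any distortion apply to the point x, -y, -z); pixel columns grow to the right and rows downward; lengths in m; the calibration is good to about 2 mm. A picture is of the moment at which its call begins. There is no depth.
- hand_in(): hands the job in, once; it reports no verdict.
Trained networks look in the newest picture that a camera, given by its name, has taken for a name from the list of things; names that differ only in an ending like _2 or _b are one class to them, and where a whole thing is asked for, a point or a joint stands for the part that bears it (a point fixed in the world has none). Each returns a list of dicts, best first, with "conf" (0 to 1); they miss things now and then, are a little off and sometimes report something else, mostly with a low value. They report only what shows in the picture. A call takes as long as a camera call. They do not tell look-alikes from the thing itself.
- look_for(camera, query): "pixel" ([row, column] in pixels, amid what is visible of it).
- silhouettes(camera, query): "mask" (480x640 bool, what is visible of it) and "pixel" ([row, column] in pixels, amid what is visible of it).
The state is a dict: "t": time; "q": joint angles; "joint_vel": joint speeds; "joint_torque": joint torques, N m; "eef_pos": TCP position; "tool_rot": TCP orientation; "contact_force": force on the tool from outside, world axes, zero at the start; "torque": the same for the moment, N m; "gripper_width": opening from 0.0 (shut) to 1.0 (fully open).
Only numpy, scipy, OpenCV 4.12 (cv2) and the standard library are available. Lean on these libraries where they do the work, as an engineer would, in place of code of your own. Each camera call takes 0.05 s, during which the arm holds its last target.

## Task

Take the egg that leans in the low blue cradle and stand it upright, blunt end up, in the one empty green spring cup of the egg carrier. Turn it on the way: set it down in the steep orange rest with its blunt end pointing up, let go of it there, and take it again another way. The egg is fragile: do not squeeze it hard, feel for the sprung rest and the cup (whose height differs every time) instead of pressing it in or dropping it, and leave the other eggs and the things on the bench alone.

Things in the scene. Friction and masses are not known exactly. Their poses are not given: they have to be found in the camera images.
- egg_center (a point): The hen's egg to move: beige, 57 mm long, 43 mm across, about 58 g. Point on its axis in the widest plane, 26 mm from the blunt and 31 mm from the pointed end; x axis along the egg to the blunt end, at the start 20 degrees above level. Cracks if the two fingers' forces on it add up to over 110 N (grip at 20 to 40 N). Breaks if let go where it falls more than about 4 mm.
- low_cradle_seat (a point): Low fixed blue V cradle on a grey 90 x 60 mm base; the point is where the egg's centre lies at the start, 65 mm above the bench. x axis level, along the cradle, to the egg's blunt end. It is 40 mm wide, narrower than the egg: fingers of a vertical tool, closing square to x, pass on both sides of it.
- rest_seat (a point): Turning rest: orange V cradle with a stop at its low end, on an upright spring. Point: where the centre of a seated egg lies, about 105 mm above the bench. x axis level, to the side where the blunt end leans: a seated egg's own x axis points about 55 (50 to 60) degrees above level in the vertical plane of this x, its pointed end on the stop, 31 mm from the point.
- rest_base: Grey 90 x 70 x 16 mm foot of the turning rest, origin under its centre and under the rest's point. The cradle above is 40 mm wide: fingers closing level, square to x, pass it with the tool leaning either way in the vertical plane of x: hand 35 degrees away from x (an egg picked by a vertical tool then lies right), or hand 35 degrees towards x (along the egg's axis, from its blunt end).
- rest (a joint): How far the orange rest is pressed down on its spring, m: 0 = up, 0.8 N per mm, stop at 0.016. More than 0.010 (8 N) counts as pressing too hard.
- carrier: Egg carrier: aluminium plate 200 x 200 x 10 mm, origin under its centre, with 2 x 2 pockets 85 mm apart along its x and y, each a black disc 52 mm across with a green spring cup above it. Three cups hold an egg; which one is empty changes.
- pocket_free_top (a point): The empty pocket: centre of its black disc's top face, 16 mm above the bench. Straight above stands the green spring cup, open upwards, for the pointed end of the egg. Its height changes each time and is not told by this point: a seated egg's centre stands 55 to 79 mm above the point. The cup's rim is 36 mm across inside, 44 mm outside, and 18 mm below a seated egg's centre.
- cup_free (a joint): How far the empty cup is pressed down on its spring, m: 0 = up, 0.8 N per mm, stop at 0.012. More than 0.008 (6.4 N) counts as pressing too hard.
- egg_a_center (a point): Another egg of the same size, standing pointed end down in its cup (which is at a height of its own); the point is in the widest plane. Leave it alone.
- egg_b_center (a point): Another egg of the same size, standing pointed end down in its cup (which is at a height of its own); the point is in the widest plane. Leave it alone.
- egg_c_center (a point): Another egg of the same size, standing pointed end down in its cup (which is at a height of its own); the point is in the widest plane. Leave it alone.
- reagent_bottle: Amber bottle, 72 mm across, 150 mm tall, origin under its centre. Leave it alone.
- media_jar: Clear jar, 60 mm across, 80 mm tall, origin under its centre. Leave it alone.
- dishes: Stack of three clear dishes, 90 mm across, 45 mm tall, origin under its centre. Leave it alone.
- tip_box: Blue box with a clear lid, 120 x 85 x 74 mm, origin under its centre. Leave it alone.
- beaker: Glass beaker, 70 mm across, 85 mm tall, origin under its centre. Leave it alone.
Not all that is in view belongs to the job. What is shaped like the rest_base but yellow is not meant.

How it is judged:
By the outcome, as a careful person would: the job done as asked, in the order asked, and still so for the second after the job is handed in, with the robot touching nothing.
It also fails if it takes over 72 s, if anything falls off the work surface, if the arm or the gripper's body presses on something with over 40 N, if the wrist force passes 120 N, or if a joint passes its speed limit or range.

## Working session

There is one attempt and no reset: what is moved stays moved. The work goes in short steps, Python scripts to look and compute and a tool call to move; the robot and the scene stay as the last step left them, time stands still between calls to the robot, and variables do not carry over. Pictures are saved under pics/ and viewed, and the job is handed in when it is done.

Besides the shell and the picture viewer there is one more tool, called after "Emit:" as name(argument=value, ...) on one line, values as JSON. apply_moves: Moves the arm, as the interface text tells. Its arguments: {"type":"object","properties":{"moves":{"type":"array"},"force":{"type":"number"}},"required":["moves"]}

```bash
mkdir -p pics; ls; python3 - <<'E'
from station import *
import cv2,numpy as np,pickle
o=get_obs()
for k,v in o.items(): print(k,np.round(v,3))
print(tcp_to_tips)
for c in ("side","top"):
    d=read_camera(c); cv2.imwrite(f"pics/{c}0.png",d["color"][:,:,::-1]); pickle.dump(d,open(f"{c}0.pkl","wb"))
    print(c,d["mtx"],d["eye"],d["rotation"],[k for k in d])
    for q in ["egg_center","low_cradle_seat","rest_seat","rest_base","rest","carrier","pocket_free_top","cup_free","egg_a_center","reagent_bottle","media_jar","dishes","tip_box","beaker"]:
        print(q,[(np.round(r["pixel"],1).tolist(),round(r["conf"],2)) for r in look_for(c,q)][:6])
E
```

```text
pics
t 0.0
q [-1.309  0.478  0.022  1.556 -0.011  1.109 -0.083]
joint_vel [-0.002  0.     0.002 -0.001  0.001 -0.     0.001]
joint_torque [ 0.0000e+00 -5.9645e+01  1.6080e+00 -2.8121e+01  1.2000e-02  1.0000e-02
  0.0000e+00]
eef_pos [0.244 0.629 0.303]
tool_rot [ 0.001  0.825  0.565 -0.001]
contact_force [ 0.087  0.836 -0.325]
torque [0.03  0.03  0.011]
gripper_width 1.001
0.0726
side [[435.9886981    0.         325.8319625 ]
 [  0.         435.9886981  245.09430964]
 [  0.           0.           1.        ]] [0.25051625 0.56853489 0.59913115] [-0.2062894  -0.09539816  0.45211276  0.86251836] ['color', 'mtx', 'eye', 'rotation']
egg_center [([210.8, 394.2], 0.62)]
low_cradle_seat [([227.7, 392.9], 0.7), ([408.3, 251.1], 0.43), ([204.0, 304.8], 0.42)]
rest_seat [([248.2, 336.0], 0.74), ([222.4, 470.1], 0.64), ([292.3, 393.2], 0.63), ([264.3, 436.5], 0.5), ([265.1, 227.3], 0.49), ([381.4, 255.6], 0.38)]
rest_base [([268.9, 334.7], 0.97), ([283.9, 432.9], 0.9), ([317.2, 386.7], 0.84), ([244.1, 471.1], 0.74)]
rest [([290.5, 392.7], 0.86), ([247.9, 334.7], 0.77), ([223.4, 469.9], 0.56), ([
[... 818 characters left out ...]
58.5, 415.1], 0.93), ([227.5, 323.4], 0.58)]
rest_seat [([335.7, 430.6], 0.69), ([292.7, 290.2], 0.63), ([317.5, 352.5], 0.6)]
rest_base [([235.9, 326.4], 0.73), ([317.9, 349.9], 0.69), ([333.4, 425.4], 0.69), ([295.0, 293.9], 0.66)]
rest [([335.7, 431.1], 0.78), ([229.1, 325.6], 0.54), ([293.8, 293.3], 0.47)]
carrier [([232.2, 192.9], 0.73), ([227.7, 325.0], 0.7)]
pocket_free_top [([216.3, 212.0], 0.68)]
cup_free [([209.5, 203.3], 0.82), ([233.5, 193.8], 0.74)]
egg_a_center [([243.2, 164.8], 0.75)]
reagent_bottle [([142.7, 355.2], 0.55), ([227.7, 325.9], 0.31)]
media_jar [([159.9, 413.9], 0.77)]
dishes [([146.7, 288.4], 0.83)]
tip_box [([143.8, 208.4], 0.91)]
beaker [([205.2, 471.9], 0.93)]
```

View pics/side0.png

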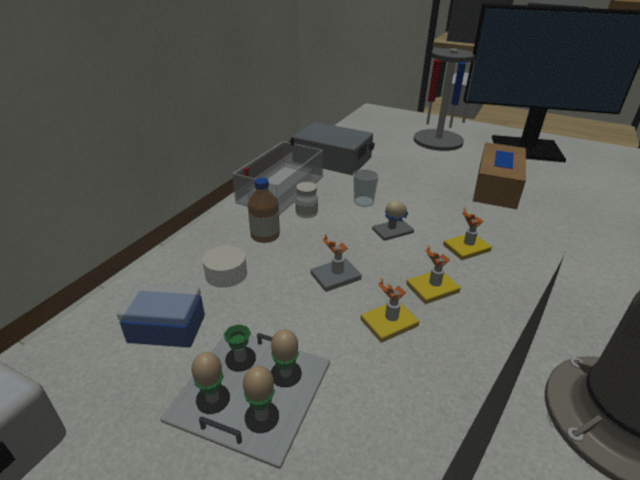

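View pics/top0.png

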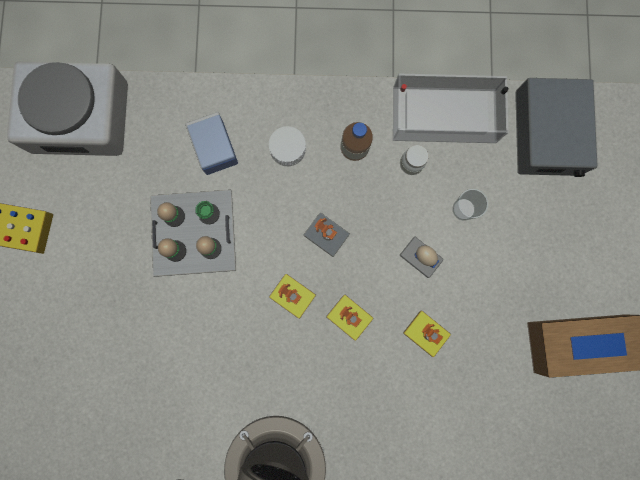

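```bash
cat > h.py <<'E'
import numpy as np,pickle,cv2
from scipy.spatial.transform import Rotation as R
def Rq(q): return R.from_quat([q[1],q[2],q[3],q[0]]).as_matrix()
class Cam:
    def __init__(s,d):
        s.K=d["mtx"]; s.e=np.array(d["eye"]); r=np.array(d["rotation"]); s.R=Rq(r) if r.size==4 else r
        s.im=d["color"]
    def proj(s,P):
        c=(np.atleast_2d(P)-s.e)@s.R; c=c*[1,-1,-1]; p=c@s.K.T; return p[:,:2]/p[:,2:]  # col,row
    def ray(s,u,v):
        c=np.linalg.inv(s.K)@[u,v,1]; d=s.R@(c*[1,-1,-1]); return d/np.linalg.norm(d)
    def at_z(s,u,v,z):
        d=s.ray(u,v); return s.e+d*(z-s.e[2])/d[2]
def tri(cs,ps):
    A=np.zeros((3,3));b=np.zeros(3)
    ds=[c.ray(*p) for c,p in zip(cs,ps)]
    for c,d in zip(cs,ds):
        M=np.eye(3)-np.outer(d,d);A+=M;b+=M@c.e
    X=np.linalg.solve(A,b)
    return X,[np.linalg.norm((np.eye(3)-np.outer(d,d))@(X-c.e)) for c,d in zip(cs,ds)]
def load(n): return Cam(pickle.load(open(n+".pkl","rb")))
E
python3 - <<'E'
from h import *
s=load("side0");t=load("top0")
for c in (s,t):
    print(c.R.round(3)); print(c.proj([[0,0,0],[0.244,0.629,.3],[.6,0,0]]).round())
    d=c.ray(320,240);print(d)
def pt(a,b): print(*[np.round(x,4) for x in tri([s,t],[a,b])])
pt((394,211),(426,254)); pt((237,337),(203,209.5)); pt((264,216),(355,143));pt((360,186),(472,205));
E
```

```text
[[-0.897  0.27  -0.351]
 [-0.442 -0.506  0.741]
 [ 0.022  0.819  0.573]]
[[ 624.  420.]
 [ 230. 1218.]
 [ 289.  299.]]
[ 0.36618427 -0.74043439 -0.56361866]
[[ 0.023  0.99  -0.14 ]
 [-1.     0.023  0.002]
 [ 0.005  0.14   0.99 ]]
[[275. 467.]
 [-68. 367.]
 [283. 212.]]
[ 0.11187199 -0.01498724 -0.9936096 ]
[ 0.4989 -0.3413  0.0576] [0.0001 0.0001]
[0.5895 0.1838 0.0679] [0.0012 0.0012]
[ 0.7645 -0.1709  0.0575] [0.0014 0.0014]
[ 0.6275 -0.4537  0.0422] [0.007 0.007]
```

```bash
python3 - <<'E'
from h import *
s=load("side0");t=load("top0")
def crop(c,u,v,w,h,k): 
    return cv2.resize(c.im[v:v+h,u:u+w,::-1],(w*k,h*k),interpolation=cv2.INTER_CUBIC)
a=crop(s,300,190,130,100,6);b=crop(t,295,200,160,85,5)
cv2.imwrite("pics/c1.png",a);cv2.imwrite("pics/c2.png",b)
cv2.imwrite("pics/c3.png",crop(s,160,300,180,160,4)); cv2.imwrite("pics/c4.png",crop(t,145,180,100,100,6))
E
```

```text
(no output)
```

View pics/c1.png

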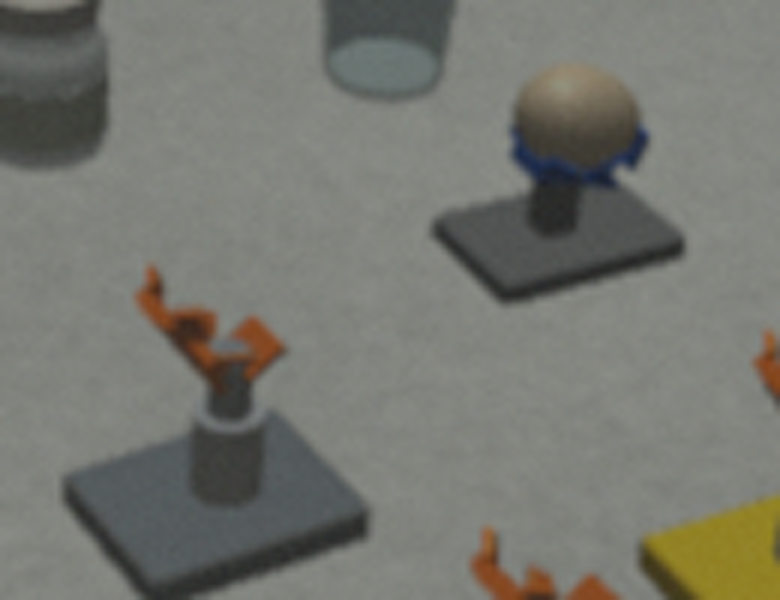

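View pics/c2.png

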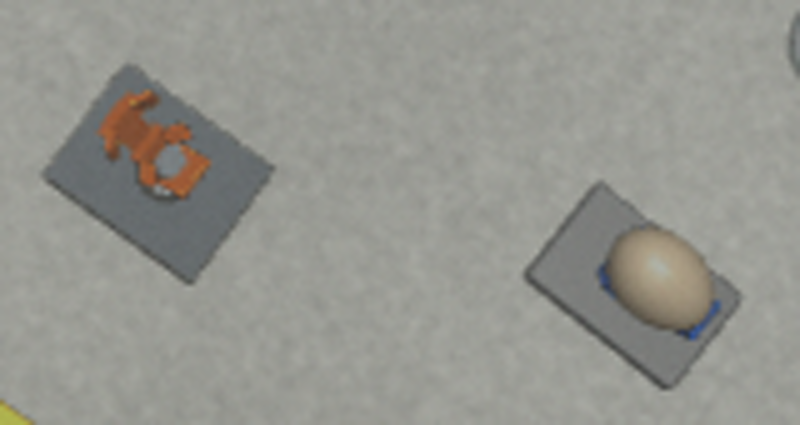

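View pics/c3.png

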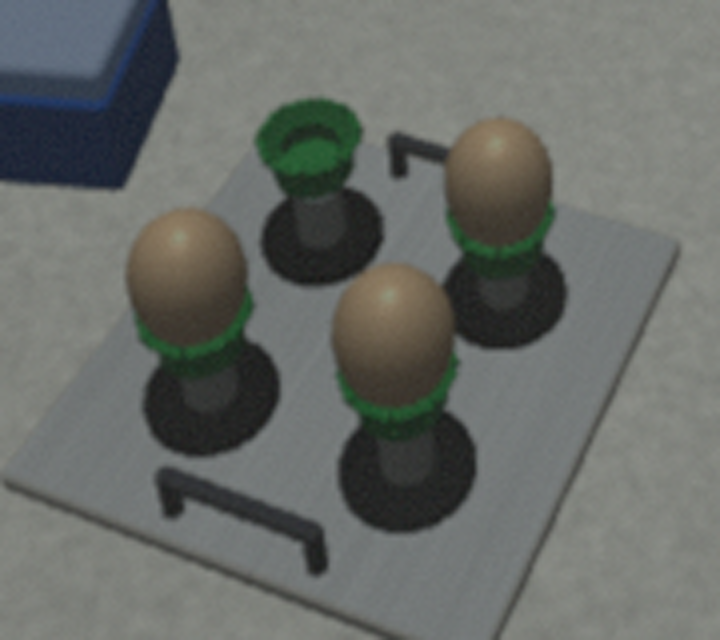

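View pics/c4.png

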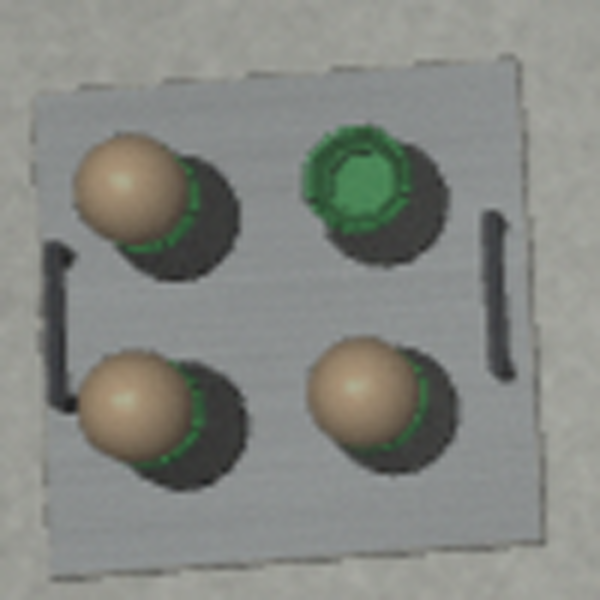

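```bash
cat > fit.py <<'E'
from h import *
from scipy.optimize import least_squares, minimize
def up(U,k,o): return (np.array(U,float)+.5)/k-.5+np.array(o)
E
python3 - <<'E'
from fit import *
s=load("side0");t=load("top0")
tc=up([(130,63),(275,168),(190,283),(43,175)],5,(295,200))
sc=up([(367,510),(155,583),(65,482),(275,410)],6,(300,190))
print([t.at_z(*p,0.016).round(4)[:2].tolist() for p in tc]); print([s.at_z(*p,0.016).round(4)[:2].tolist() for p in sc])
def rect(p,L,W,z):
    x,y,a=p; r=np.array([[np.cos(a),-np.sin(a)],[np.sin(a),np.cos(a)]])
    c=np.array([[L,W],[L,-W],[-L,-W],[-L,W]])/2@r.T+[x,y]
    return np.c_[c,np.full(4,z)]
def fit(L,W,z,views,a0):
    def f(p):
        o=[]
        for c,px in views:
            q=c.proj(rect(p,L,W,z)); D=np.linalg.norm(q[:,None]-px[None],axis=2)
            o+=list((q-px[D.argmin(1)]).ravel())
        return o
    X=np.mean([c.at_z(*px.mean(0),z)[:2] for c,px in views],0)
    r=least_squares(f,[*X,a0]); return r.x,np.sqrt(np.mean(r.fun**2))
from math import pi
for v in ([(t,tc)],[(s,sc)],[(t,tc),(s,sc)]):
    print("rest",fit(.09,.07,.016,v,np.radians(55)))
tc=up([(600,183),(741,297),(668,388),(525,275)],5,(295,200))
sc=up([(683,240),(505,293),(433,230),(612,180)],6,(300,190))
for z in (.006,.008,.01,.012,.016):
  for v in ([(t,tc)],[(s,sc)],[(t,tc),(s,sc)]):
    print("low",z,fit(.09,.06,z,v,np.radians(55)))
# rest forks
f=[up((150,270),6,(300,190)),up((150,97),5,(295,200))]
print(tri([s,t],f)); f=[up((265,340),6,(300,190)),up((185,165),5,(295,200))];print(tri([s,t],f))
E
```

```text
[[0.599, -0.0928], [0.549, -0.1643], [0.4921, -0.124], [0.543, -0.0517]]
[[0.4934, -0.1217], [0.5426, -0.0509], [0.5959, -0.0857], [0.5468, -0.1608]]
rest (array([ 0.54578135, -0.10815688,  0.95414428]), np.float64(0.3442924518943307))
rest (array([ 0.54489194, -0.10510547,  0.96694094]), np.float64(0.780641119351237))
rest (array([ 0.54556235, -0.10710175,  0.96000084]), np.float64(0.7199955320595737))
low 0.006 (array([ 0.49670862, -0.34022335,  0.90522771]), np.float64(0.47491659481822057))
low 0.006 (array([ 0.49681608, -0.34247773,  0.91459261]), np.float64(0.7469864383766202))
low 0.006 (array([ 0.4966038 , -0.34073532,  0.90869217]), np.float64(0.6663320331061694))
low 0.008 (array([ 0.49653504, -0.33983702,  0.90523047]), np.float64(0.4969265409877752))
low 0.008 (array([ 0.4959922 , -0.33943208,  0.91537115]), np.float64(0.7677672794200939))
low 0.008 (array([ 0.49630627, -0.33977771,  0.90896956]), np.float64(0.6548008448000978))
low 0.01 (array([ 0.49636145, -0.33945069,  0.90523324]), np.float64(0.5190620918316484))
low 0.01 (array([ 0.49516837, -0.33638658,  0.91615525])
[... 207 characters left out ...]
32456))
low 0.012 (array([ 0.49434458, -0.33334123,  0.91694499]), np.float64(0.8146058500367468))
low 0.012 (array([ 0.49571261, -0.33786488,  0.90952896]), np.float64(0.8991114183622397))
low 0.016 (array([ 0.4958407 , -0.33829169,  0.9052416 ]), np.float64(0.5861590906537086))
low 0.016 (array([ 0.49269711, -0.32725101,  0.91854158]), np.float64(0.8677905934160999))
low 0.016 (array([ 0.49512087, -0.3359553 ,  0.91009454]), np.float64(1.320720293120457))
(array([ 0.56990568, -0.10043121,  0.10673005]), [np.float64(0.001119685449336894), np.float64(0.0011196854493369503)])
(array([ 0.53868717, -0.11933156,  0.07718094]), [np.float64(0.003184401658385808), np.float64(0.003184401658385906)])
```

```bash
cat > egg.py <<'E'
from fit import *
def eggpts(c,ax,n=24,m=40):
    ax=ax/np.linalg.norm(ax); u=np.cross(ax,[0.3,.2,.9]);u/=np.linalg.norm(u);w=np.cross(ax,u)
    th=np.linspace(0,np.pi,n);ph=np.linspace(0,2*np.pi,m,endpoint=False)
    T,P=np.meshgrid(th,ph); x=np.cos(T); x=np.where(x>0,.026*x,.031*x); r=.0215*np.sin(T)
    return c+x.reshape(-1,1)*ax+(r*np.cos(P)).reshape(-1,1)*u+(r*np.sin(P)).reshape(-1,1)*w
def hull(cam,c,ax): return cv2.convexHull(cam.proj(eggpts(c,ax)).astype(np.float32))[:,0]
def axis(az,el): return np.array([np.cos(el)*np.cos(az),np.cos(el)*np.sin(az),np.sin(el)])
def sdist(h,pts): return np.array([cv2.pointPolygonTest(h.reshape(-1,1,2),(float(a),float(b)),True) for a,b in pts])
E
python3 - <<'E'
from egg import *
from station import *
import pickle
for c in ("side","top"):
    d=read_camera(c); m=[(x["mask"],x["conf"],x["pixel"]) for x in silhouettes(c,"egg_center")]; pickle.dump((d,m),open(f"m_{c}.pkl","wb"))
    for k in m: print(c,k[1],k[2],k[0].sum())
E
```

```text
side 0.5 [211.2, 393.5] 258
top 0.57 [255.2, 425.5] 324
```

```bash
python3 - <<'E'
from egg import *
s=load("side0");t=load("top0")
def contour(im,u,v,w):
    cr=cv2.resize(im[v:v+w,u:u+w],None,fx=8,fy=8,interpolation=cv2.INTER_CUBIC).astype(int)
    d=cr[...,0]-cr[...,2]   # red-blue
    return cr,d
out={}
for n,c,(u,v) in (("s",s,(374,190)),("t",t,(406,234))):
    cr,d=contour(c.im,u,v,40); d=cv2.GaussianBlur(d.astype(np.float32),(9,9),0)
    mk=(d>np.percentile(d,97)*.45).astype(np.uint8)
    cs,_=cv2.findContours(mk,cv2.RETR_EXTERNAL,cv2.CHAIN_APPROX_NONE); k=max(cs,key=cv2.contourArea)[:,0]
    p=up(k,8,(u,v)); out[n]=p
    vis=cr[...,::-1].astype(np.uint8).copy(); cv2.drawContours(vis,[k.reshape(-1,1,2)],-1,(0,0,255),1); cv2.imwrite(f"pics/e{n}.png",vis); print(n,d.max(),cv2.contourArea(k)/64,p.min(0),p.max(0))
P={"s":out["s"],"t":out["t"]}
ps=P["s"]; ps=ps[ps[:,1]<213]
for az0 in (.908,.908-np.pi):
    def f(p):
        ax=axis(p[3],np.radians(20)); r=[]
        for c,q in ((s,ps),(t,P["t"])):
            r.append(sdist(hull(c,p[:3],ax),q[::4])+0)
        return np.r_[np.concatenate(r),(p[3]-az0)*10]
    r=least_squares(f,[.497,-.34,.065,az0],x_scale=[.01,.01,.01,.1],diff_step=1e-3)
    print(r.x,np.sqrt(np.mean(r.fun**2)))
E
cd pics; python3 -c "
import cv2,numpy as np
cv2.imwrite('e.png',np.hstack([cv2.imread('es.png'),cv2.imread('et.png')]))"
```

```text
s 35.03517 223.4609375 [385.9375 199.8125] [405.8125 215.0625]
t 39.177994 306.2109375 [416.4375 245.0625] [437.4375 265.0625]
[ 0.49632809 -0.33979223  0.06832581  1.10247654] 0.9679088992301135
[ 0.49515712 -0.34358473  0.06491319 -2.13436777] 1.3240384062906465
```

View pics/e.png

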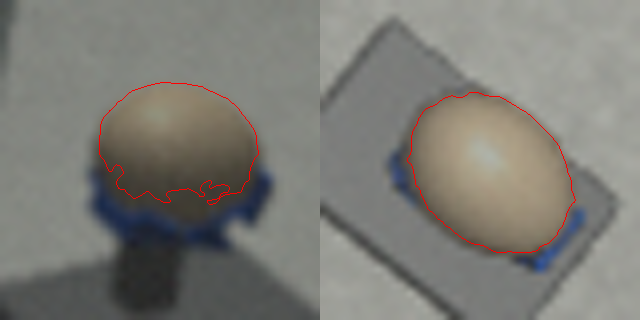

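```bash
cat > ef.py <<'E'
from egg import *
s=load("side0");t=load("top0")
def cont(c,u,v,f,w=40):
    cr=cv2.resize(c.im[v:v+w,u:u+w],None,fx=8,fy=8,interpolation=cv2.INTER_CUBIC).astype(int)
    d=cv2.GaussianBlur((cr[...,0]-cr[...,2]).astype(np.float32),(9,9),0)
    mk=(d>f).astype(np.uint8)
    cs,_=cv2.findContours(mk,cv2.RETR_EXTERNAL,cv2.CHAIN_APPROX_NONE); k=max(cs,key=cv2.contourArea)
    k=cv2.convexHull(k)[:,0] if 0 else k[:,0]
    return up(k,8,(u,v))
E
python3 - <<'E'
from ef import *
for f in (10,14):
  pt_=cont(t,406,234,f); ps=cont(s,374,190,f); ps=ps[ps[:,1]<209]
  for az0 in (.908,.908-np.pi):
    def res(p,full=False):
        ax=axis(p[3],np.radians(20)); a=sdist(hull(s,p[:3],ax),ps[::5]);b=sdist(hull(t,p[:3],ax),pt_[::5])
        if full: return np.sqrt(np.mean(a**2)),np.sqrt(np.mean(b**2)),a.mean(),b.mean()
        return np.mean(np.abs(a))+np.mean(np.abs(b))
    best=minimize(res,[.497,-.34,.065,az0],method="Nelder-Mead",options=dict(initial_simplex=np.array([[.497,-.34,.065,az0]]+[[.497+.006*(i==0),-.34+.006*(i==1),.065+.006*(i==2),az0+.15*(i==3)] for i in range(4)]),xatol=1e-5,fatol=1e-4,maxiter=600))
    print(f,best.x.round(4),best.fun,res(best.x,True))
E
```

```text
10 [ 0.4966 -0.3401  0.066   0.9448] 0.37073856761562973 (np.float64(0.13832201667616506), np.float64(0.3698197944186687), np.float64(0.030479692769628128), np.float64(0.24408336108145337))
10 [ 0.4958 -0.3424  0.064  -2.5256] 1.0378588017254757 (np.float64(0.6804278562909383), np.float64(0.6686028563260157), np.float64(0.06576471039154719), np.float64(0.33416039505721673))
14 [ 0.4965 -0.3396  0.0655  1.0417] 0.6145584964352279 (np.float64(0.22696381741745814), np.float64(0.6004486841627188), np.float64(0.0919695147152325), np.float64(0.4410408224963328))
14 [ 0.4964 -0.3429  0.0626 -2.5357] 1.217535407653946 (np.float64(0.7318853258458954), np.float64(0.884303808854596), np.float64(0.15191059541193608), np.float64(0.5253727375032339))
```

```bash
python3 - <<'E'
from ef import *
def rect(p,L,W,z):
    x,y,a=p; r=np.array([[np.cos(a),-np.sin(a)],[np.sin(a),np.cos(a)]])
    return np.c_[np.array([[L,W],[L,-W],[-L,-W],[-L,W]])/2@r.T+[x,y],np.full(4,z)]
tc=up([(35,92),(516,60),(545,545),(50,578)],6,(145,180))
print([t.at_z(*p,0.01).round(4)[:2].tolist() for p in tc])
def f(p):
    q=t.proj(rect(p,.2,.2,.01)); D=np.linalg.norm(q[:,None]-tc[None],axis=2); return (q-tc[D.argmin(1)]).ravel()
r=least_squares(f,[.55,.22,0.05]);print(r.x,np.abs(r.fun).max())
x,y,a=r.x; ca,sa=np.cos(a),np.sin(a)
for sx in (1,-1):
  for sy in (1,-1):
    X=np.array([x+.0425*(sx*ca-sy*sa),y+.0425*(sx*sa+sy*ca),.016]);print(sx,sy,X.round(4),t.proj(X).round(1),s.proj(X).round(1))
# discs measured
for n,u in (("free disc?",(385,203)),):
    print(n,t.at_z(*up(u,6,(145,180)),.016))
# cup rim: side ellipse centre c3 (310,138) /4 ; top (360,180)/6
print(tri([s,t],[up((310,140),4,(160,300)),up((358,180),6,(145,180))]))
# other eggs from side/top centroid
for a_,b_ in (((187,278),(132,188)),((498,182),(365,394)),((394,325),(137,405))):
    print(tri([s,t],[up(a_,4,(160,300)),up(b_,6,(145,180))]))
print("disc side",s.at_z(*up((322,235),4,(160,300)),.016))
E
```

```text
[[0.6332, 0.3265], [0.6512, 0.1301], [0.4528, 0.1099], [0.435, 0.3081]]
[0.54308134 0.21862351 0.09359706] 0.6925831923844044
1 1 [0.5814 0.2649 0.016 ] [[173.7 215.9]] [[212.6 396.8]]
1 -1 [0.5894 0.1803 0.016 ] [[208.6 213.5]] [[240.5 356.9]]
-1 1 [0.4968 0.257  0.016 ] [[175.  250.6]] [[261.6 414.9]]
-1 -1 [0.5047 0.1723 0.016 ] [[210.2 248.2]] [[285.9 372. ]]
free disc? [0.58962511 0.17986703 0.016     ]
(array([0.58987216, 0.18085102, 0.07023282]), [np.float64(0.00019715601313280423), np.float64(0.00019715601313262466)])
(array([0.58252963, 0.26572001, 0.08159941]), [np.float64(0.0005616281868766806), np.float64(0.0005616281868767002)])
(array([0.50543351, 0.17240071, 0.07997272]), [np.float64(0.00023675491693954978), np.float64(0.00023675491693930103)])
(array([0.4975538 , 0.2560605 , 0.09384616]), [np.float64(9.861305106737792e-05), np.float64(9.861305106733397e-05)])
disc side [0.58801053 0.18319953 0.016     ]
```

```bash
cat > mv.py <<'E'
from h import *
from station import get_obs
def lookdir(azx, lean=0, leanaz=0):
    """tool down, jaw x at az azx(deg); hand leaned `lean` deg toward az leanaz"""
    a=np.radians(azx); R0=np.array([[np.cos(a),np.sin(a),0],[np.sin(a),-np.cos(a),0],[0,0,-1]])
    b=np.radians(leanaz); ax=np.array([-np.sin(b),np.cos(b),0])  # rot about ax turns +z toward az b
    return R.from_rotvec(ax*np.radians(lean)).as_matrix()@R0
def rel(T0,T1):
    p0,R0=T0;p1,R1=T1
    return (R0.T@(np.array(p1)-p0)/.025).round(3), (np.degrees(R.from_matrix(R0.T@R1).as_rotvec())/10).round(3)
def cur():
    o=get_obs(); return np.array(o["eef_pos"]),Rq(o["tool_rot"]),o
def show(*targets):
    p,r,o=cur(); print("t",o["t"],"p",p.round(4),"F",np.round(o["contact_force"],2),"M",np.round(o["torque"],2),"w",round(o["gripper_width"],3),"q",np.round(o["q"],2))
    print("tool z",r[:,2].round(3),"x az",np.degrees(np.arctan2(r[1,0],r[0,0])).round(2))
    for T in targets: a,b=rel((p,r),T); print([a.tolist(),b.tolist()])
E
python3 - <<'E'
from mv import *
show(([.5,.5,.35],lookdir(30)),([.62,.2,.35],lookdir(5)),([.62,-.1,.35],lookdir(-20)),([.4965,-.34,.25],lookdir(-38)))
E
```

```text
t 1.7 p [0.244  0.6294 0.3039] F [ 0.8   0.13 -0.24] M [-0.03  0.   -0.  ] w 1.002 q [-1.31  0.48  0.02  1.56 -0.01  1.11 -0.08]
tool z [ 0.  0. -1.] x az 68.81
[[-1.123, 11.419, -1.843], [-0.0, -0.0, 3.881]]
[[-10.577, 20.232, -1.843], [-0.0, -0.0, 6.381]]
[[-21.765, 24.57, -1.844], [-0.0, -0.0, 8.881]]
[[-32.502, 23.434, 2.156], [-0.0, -0.0, 10.681]]
```

Emit:
apply_moves(moves=[[[-0.2, 2.3, -0.4], [0, 0, 0.8], 1], [[-0.4, 4.6, -0.8], [0, 0, 1.6], 1], [[-0.6, 6.9, -1.2], [0, 0, 2.4], 1], [[-0.9, 9.2, -1.6], [0, 0, 3.2], 1], [[-1.1, 11.4, -1.8], [0, 0, 3.9], 1], [[-2.7, 12.9, -1.8], [0, 0, 4.3], 1], [[-4.3, 14.4, -1.8], [0, 0, 4.7], 1], [[-5.9, 15.9, -1.8], [0, 0, 5.1], 1], [[-7.5, 17.4, -1.8], [0, 0, 5.5], 1], [[-9.1, 18.8, -1.8], [0, 0, 6.0], 1], [[-10.6, 20.2, -1.8], [0, 0, 6.4], 1], [[-12.8, 21.1, -1.8], [0, 0, 6.9], 1], [[-15.0, 22.0, -1.8], [0, 0, 7.4], 1], [[-17.2, 22.9, -1.8], [0, 0, 7.9], 1], [[-19.4, 23.8, -1.8], [0, 0, 8.4], 1], [[-21.7, 24.5, -1.8], [0, 0, 8.9], 1], [[-24.0, 24.3, -1.8], [0, 0, 9.4], 1], [[-26.3, 24.0, -1.8], [0, 0, 9.9], 1], [[-28.6, 23.8, -1.8], [0, 0, 10.3], 1], [[-31.0, 23.6, -1.8], [0, 0, 10.7], 1]])

```text
t: 4.2
eef_pos: [0.5132, -0.3077, 0.3491]
tool_rot: [-0.0, 0.945, -0.328, 0.0]
contact_force: [0.9, 0.1, -0.9]
gripper_width: 1.003
```

```bash
python3 - <<'E'
from mv import *
show(([.4965,-.34,.25],lookdir(-38)))
E
```

```text
t 4.2 p [ 0.5132 -0.3077  0.3491] F [ 0.91  0.13 -0.9 ] M [-0.   -0.04  0.02] w 1.003 q [-0.1   0.37  0.71  1.73 -0.26  1.14  0.02]
tool z [ 0.001  0.    -1.   ] x az -38.27
[[0.274, 1.432, 3.965], [-0.004, -0.003, -0.027]]
```

Emit:
apply_moves(moves=[[[0.27, 1.43, 2.0], [0, 0, 0], 1], [[0.27, 1.43, 4.0], [0, 0, 0], 1], [[0.27, 1.43, 6.0], [0, 0, 0], 1], [[0.27, 1.43, 6.0], [0, 0, 0], 1]])

```text
t: 4.7
eef_pos: [0.4954, -0.3373, 0.1958]
tool_rot: [-0.001, 0.945, -0.327, -0.004]
contact_force: [-0.0, -0.6, 0.7]
gripper_width: 0.998
```

```bash
cat > snap.py <<'E'
from mv import *
from station import read_camera
import sys
def snap(tag,cams=("side","top")):
    for c in cams:
        d=read_camera(c); cv2.imwrite(f"pics/{c}{tag}.png",d["color"][:,:,::-1]); pickle.dump(d,open(f"{c}{tag}.pkl","wb"))
def crops(tag,P,h=60,k=5):
    """crop both cams around world P"""
    o=[]
    for c in ("side","top"):
        C=load(c+tag); u,v=C.proj(P)[0].round().astype(int); u=max(0,u-h);v=max(0,v-h)
        o.append(cv2.resize(C.im[v:v+2*h,u:u+2*h,::-1],(400,400),interpolation=cv2.INTER_CUBIC)); print(c,"crop origin",u,v,"scale",400/(2*h))
    cv2.imwrite(f"pics/crop{tag}.png",np.hstack(o))
E
python3 - <<'E'
from snap import *
snap("1"); crops("1",[.4965,-.34,.12],60)
show(([.4965,-.34,.123],lookdir(-38)))
E
```

```text
side crop origin 338 129 scale 3.3333333333333335
top crop origin 371 193 scale 3.3333333333333335
t 4.8 p [ 0.4977 -0.3393  0.2001] F [-0.21 -0.27  0.37] M [-0.04 -0.01  0.05] w 1.001 q [ 0.04  0.54  0.62  1.86 -0.41  0.87  0.19]
tool z [ 0.001 -0.001 -1.   ] x az -38.19
[[-0.022, 0.051, 3.086], [0.001, -0.006, -0.019]]
```

View pics/crop1.png

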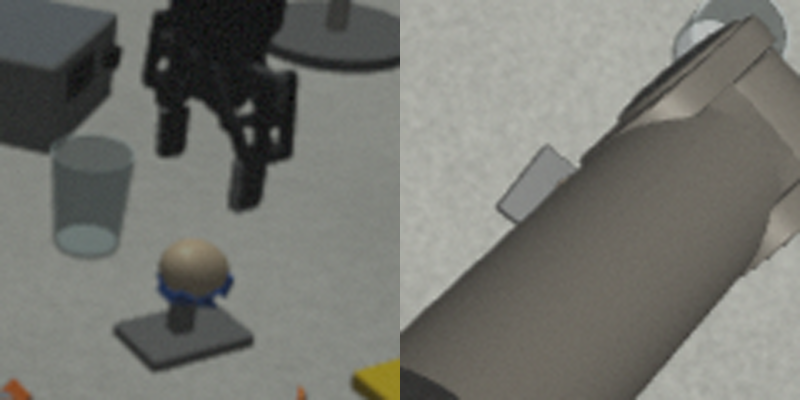

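Emit:
apply_moves(moves=[[[-0.02, 0.05, 1.0], [0, 0, 0], 1], [[-0.02, 0.05, 2.0], [0, 0, 0], 1], [[-0.02, 0.05, 2.6], [0, 0, 0], 1], [[-0.02, 0.05, 3.08], [0, 0, 0], 1], [[-0.02, 0.05, 3.08], [0, 0, 0], 1]], force=25)

```text
t: 5.42
eef_pos: [0.4961, -0.3394, 0.122]
tool_rot: [-0.0, 0.945, -0.327, -0.0]
contact_force: [-0.2, -0.6, 0.5]
gripper_width: 1.003
```

Emit:
apply_moves(moves=[[[0, 0, 0], [0, 0, 0], 0.5], [[0, 0, 0], [0, 0, 0], 0.3], [[0, 0, 0], [0, 0, 0], 0.1], [[0, 0, 0], [0, 0, 0], -0.1], [[0, 0, 0], [0, 0, 0], -0.3], [[0, 0, 0], [0, 0, 0], -0.5], [[0, 0, 0], [0, 0, 0], -0.5], [[0, 0, 0], [0, 0, 0], -0.5]], force=25)

```text
t: 6.42
eef_pos: [0.497, -0.3401, 0.1226]
tool_rot: [0.0, 0.945, -0.327, 0.001]
contact_force: [4.6, -2.7, 5.5]
gripper_width: 0.482
```

```bash
python3 - <<'E'
from snap import *
snap("2"); crops("2",[.4965,-.34,.08],45)
show(([.4965,-.34,.123],lookdir(-38)))
E
```

```text
side crop origin 351 159 scale 4.444444444444445
top crop origin 382 209 scale 4.444444444444445
t 6.525 p [ 0.497  -0.3401  0.1226] F [ 4.63 -1.8   5.08] M [-0.6  -0.98  0.03] w 0.481 q [ 0.1   0.65  0.55  1.9  -0.49  0.73  0.26]
tool z [ 0.002 -0.002 -1.   ] x az -38.19
[[-0.019, 0.009, -0.016], [-0.001, -0.016, -0.019]]
```

View pics/crop2.png

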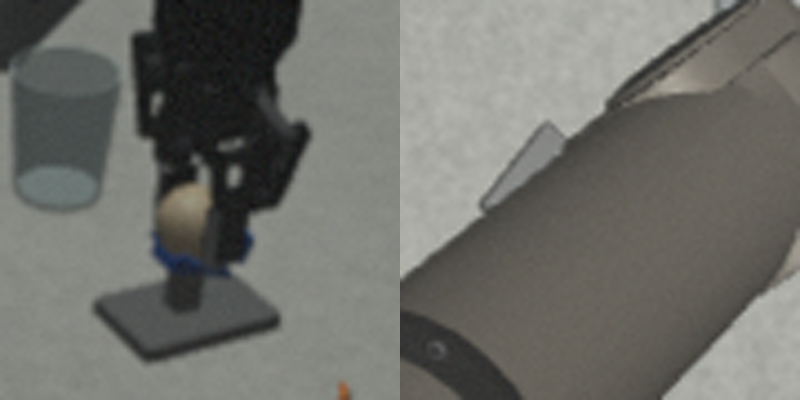

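Emit:
apply_moves(moves=[[[0, 0, -0.1], [0, 0, 0], -0.5], [[0, 0, -0.3], [0, 0, 0], -0.5], [[0, 0, -0.8], [0, 0, 0], -0.5], [[0, 0, -1.6], [0, 0, 0], -0.5], [[0, 0, -1.6], [0, 0, 0], -0.5]])

```text
t: 7.15
eef_pos: [0.4968, -0.3401, 0.1641]
tool_rot: [0.0, 0.945, -0.327, 0.002]
contact_force: [0.2, -0.1, -0.7]
gripper_width: 0.48
```

```bash
python3 - <<'E'
from snap import *
snap("3"); crops("3",[.4965,-.34,.115],45)
show(([.4965,-.34,.163],lookdir(-38)))
E
```

```text
side crop origin 353 146 scale 4.444444444444445
top crop origin 386 208 scale 4.444444444444445
t 7.25 p [ 0.4961 -0.3393  0.1624] F [-0.3   0.32 -0.7 ] M [ 0.02  0.02 -0.03] w 0.481 q [ 0.07  0.59  0.59  1.88 -0.45  0.8   0.23]
tool z [ 0.001 -0.    -1.   ] x az -38.17
[[0.029, 0.014, -0.025], [-0.003, -0.004, -0.017]]
```

View pics/crop3.png

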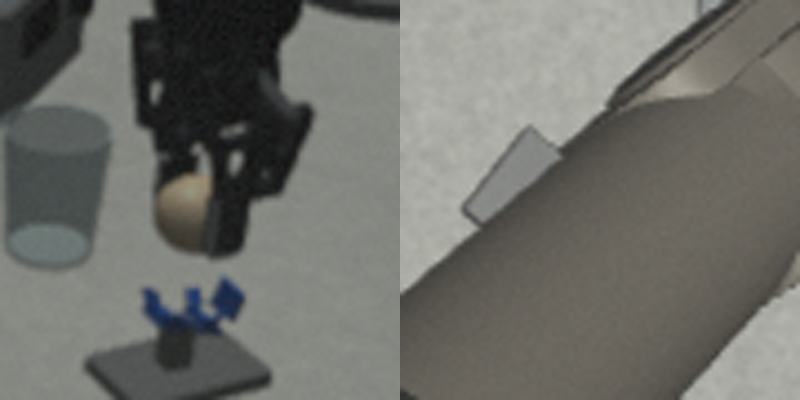

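```bash
cat > edge.py <<'E'
from egg import *
def boxc(p,L,W,H):
    x,y,a=p; r=np.array([[np.cos(a),-np.sin(a)],[np.sin(a),np.cos(a)]])
    c=np.array([[L,W],[L,-W],[-L,-W],[-L,W]])/2@r.T+[x,y]
    return np.r_[np.c_[c,np.zeros(4)],np.c_[c,np.full(4,H)]]
def edges(cam,P):
    """fine edge points near hull of projected points P"""
    g=cv2.GaussianBlur(cv2.cvtColor(cam.im,cv2.COLOR_RGB2GRAY).astype(np.float32),(0,0),0.8)
    h=cv2.convexHull(cam.proj(P).astype(np.float32))[:,0]; out=[]
    c=h.mean(0)
    for i in range(len(h)):
        a,b=h[i],h[(i+1)%len(h)]; L=np.linalg.norm(b-a)
        if L<8: continue
        d=(b-a)/L; n=np.array([d[1],-d[0]]); n*=np.sign(n@((a+b)/2-c))
        offs=np.arange(-3,3.01,.1)
        prof=[]
        for s_ in np.linspace(.12,.88,int(L*2)):
            q=a+(b-a)*s_+offs[:,None]*n
            prof.append(cv2.remap(g,q[:,0].astype(np.float32).reshape(1,-1),q[:,1].astype(np.float32).reshape(1,-1),cv2.INTER_LINEAR)[0])
        m=np.median(prof,0); gr=np.gradient(m); 
        w=np.clip(gr,0,None)  # background brighter outside
        k=w.argmax(); sel=np.abs(np.arange(len(w))-k)<=8; o=(offs[sel]*w[sel]).sum()/w[sel].sum()
        out.append((a+n*o,n,(a+b)/2+n*o,o,w.max()))
    return out
def fitbox(views,p0,L,W,H,it=6):
    p=np.array(p0,float)
    for _ in range(it):
        E=[(c,edges(c,boxc(p,L,W,H))) for c in views]
        def f(q):
            r=[]
            for c,e in E:
                h=cv2.convexHull(c.proj(boxc(q,L,W,H)).astype(np.float32))[:,0].astype(float)
                for a,n,m,o,w in e: r.append(((h-m)@n).max() if True else 0)
            return r
        # support function in direction n vs measured
        def f(q):
            r=[]
            for c,e in E:
                h=c.proj(boxc(q,L,W,H))
                for a,n,m,o,w in e: r.append(((h@n).max()-m@n))
            return r
        s_=least_squares(f,p,x_scale=[.001,.001,.01]); p=s_.x
    return p,np.round(s_.fun,2)
E
python3 - <<'E'
from edge import *
s=load("side0");t=load("top0")
for v in ([t],[s],[s,t]): print(fitbox(v,[.5455,-.107,.958],.09,.07,.016))
for H in (.008,.01,.012):
  for v in ([t],[s],[s,t]): print("low",H,fitbox(v,[.4966,-.34,.908],.09,.06,H))
for v in ([t],): print(fitbox(v,[.543,.2186,.0936],.2,.2,.01))
E
```

```text
(array([ 0.54603971, -0.1075946 ,  0.96681871]), array([-0.12,  0.1 , -0.12,  0.1 ]))
(array([ 0.54682168, -0.10857253,  0.95730179]), array([0.58, 0.49, 0.86, 0.6 ]))
(array([ 0.54619126, -0.10760164,  0.95760505]), array([ 0.74,  0.73,  0.47,  0.71, -0.18, -0.26, -0.46,  0.06]))
low 0.008 (array([ 0.49738438, -0.34082238,  0.9096002 ]), array([-0.01,  0.01, -0.01,  0.01]))
low 0.008 (array([ 0.49770103, -0.34298691,  0.86822192]), array([-0.13,  0.17, -0.15,  0.18]))
low 0.008 (array([ 0.49718436, -0.34160398,  0.88987438]), array([ 0.7 ,  0.58, -0.36, -0.52,  0.25, -0.38, -0.51,  0.27]))
low 0.01 (array([ 0.49695682, -0.34031041,  0.90737446]), array([ 0.02, -0.01,  0.02, -0.01]))
low 0.01 (array([ 0.49705273, -0.3424469 ,  0.90860595]), array([0.45, 0.26, 0.39, 0.29]))
low 0.01 (array([ 0.49682455, -0.34080102,  0.90398342]), array([ 0.8 ,  0.61,  0.56, -0.16, -0.  , -0.43, -0.57, -0.26]))
low 0.012 (array([ 0.49683932, -0.34062113,  1.01574233]), array([-0.06,  0.04, -0.06,  0.04]))
low 0.012 (array([ 0.49673179, -0.34109217,  0.90825219]), array([0.75, 0.56, 0.68, 0.45]))
low 0.012 (array([ 0.49662818, -0.34004185,  0.91252732]), array([ 0.6 ,  0.5 ,  0.89,  0.43, -0.27, -0.32, -0.39, -0.42]))
(array([0.54329391, 0.21868739, 0.09351797]), array([ 0.03, -0.03,  0.03, -0.03]))
```

```bash
cat > tg.py <<'E'
from mv import *
seat=np.array([.5462,-.1078,.105]); AZ=55.
RP=lookdir(AZ-90,35,AZ+180)   # place
RG=lookdir(AZ-90,35,AZ)       # regrasp along axis
E
python3 - <<'E'
from tg import *
off=.0576; print(RP.round(3))
P=lambda dz: (seat+[0,0,dz]-off*RP[:,2],RP)
print(P(0)[0])
show(([.50,-.33,.25],lookdir(-38)),P(.09),P(.04),P(.01))
E
```

```text
[[ 0.819 -0.47   0.329]
 [-0.574 -0.671  0.47 ]
 [ 0.    -0.574 -0.819]]
[ 0.52725018 -0.13486315  0.15218316]
t 7.25 p [ 0.4961 -0.3393  0.1624] F [-0.3   0.32 -0.7 ] M [ 0.02  0.02 -0.03] w 0.481 q [ 0.07  0.59  0.59  1.88 -0.45  0.8   0.23]
tool z [ 0.001 -0.    -1.   ] x az -38.17
[[-0.106, -0.389, -3.505], [-0.003, -0.004, -0.017]]
[[-4.074, -7.199, -3.192], [3.496, -0.101, -0.306]]
[[-4.075, -7.198, -1.192], [3.496, -0.101, -0.306]]
[[-4.076, -7.197, 0.008], [3.496, -0.101, -0.306]]
```

Emit:
apply_moves(moves=[[[0, 0, -1.6], [0, 0, 0], -0.5], [[0, 0, -3.2], [0, 0, 0], -0.5], [[-0.6, -1.0, -3.2], [0.5, 0, -0.04], -0.5], [[-1.2, -2.1, -3.2], [1.0, -0.03, -0.09], -0.5], [[-1.8, -3.1, -3.2], [1.5, -0.04, -0.13], -0.5], [[-2.4, -4.2, -3.2], [2.0, -0.06, -0.18], -0.5], [[-3.0, -5.3, -3.2], [2.6, -0.08, -0.23], -0.5], [[-3.6, -6.3, -3.2], [3.1, -0.09, -0.27], -0.5], [[-4.07, -7.2, -3.2], [3.5, -0.1, -0.31], -0.5], [[-4.07, -7.2, -3.2], [3.5, -0.1, -0.31], -0.5], [[-4.07, -7.2, -3.2], [3.5, -0.1, -0.31], -0.5]])

```text
t: 8.62
eef_pos: [0.5272, -0.136, 0.2417]
tool_rot: [-0.286, 0.91, -0.287, 0.09]
contact_force: [-0.0, -1.0, -0.3]
gripper_width: 0.485
```

```bash
python3 - <<'E'
from snap import *
from tg import *
snap("4"); crops("4",[.5462,-.1078,.15],55)
P=lambda dz: (seat+[0,0,dz]-.0576*RP[:,2],RP)
show(P(.04),P(.01))
E
```

```text
side crop origin 283 163 scale 3.6363636363636362
top crop origin 273 171 scale 3.6363636363636362
t 8.725 p [ 0.5275 -0.136   0.242 ] F [ 0.2  -0.16 -0.57] M [-0.56  0.35 -0.01] w 0.477 q [ 0.13  0.36  0.33  2.06 -0.99  0.9   0.53]
tool z [ 0.329  0.469 -0.82 ] x az -35.04
[[-0.035, 1.113, 1.652], [0.006, -0.004, -0.002]]
[[-0.036, 1.8, 2.636], [0.006, -0.004, -0.002]]
```

View pics/crop4.png

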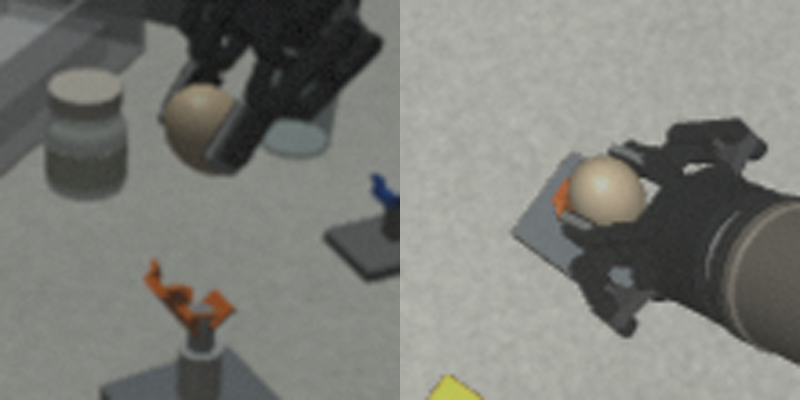

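```bash
cat > ov.py <<'E'
from edge import *
def overlay(tag,c,ax,h=30,k=10):
    o=[]
    for n in ("side","top"):
        C=load(n+tag); u,v=(C.proj(c)[0]-h).round().astype(int)
        im=cv2.resize(C.im[v:v+2*h,u:u+2*h,::-1],None,fx=400/2/h,fy=400/2/h,interpolation=cv2.INTER_CUBIC)
        k=400/2/h
        hp=((hull(C,c,ax)-[u,v]+.5)*k-.5).round().astype(np.int32)
        cv2.polylines(im,[hp.reshape(-1,1,2)],True,(0,255,0),1); 
        for s_,col in ((.026,(255,0,0)),(-.031,(0,0,255))):
            q=((C.proj(c+s_*ax)[0]-[u,v]+.5)*k-.5).round().astype(int); cv2.circle(im,tuple(int(x) for x in q),3,col,-1)
        o.append(im)
    cv2.imwrite(f"pics/ov{tag}.png",np.hstack(o))
E
python3 - <<'E'
from ov import *; from tg import *
p,r,o=cur(); c=p+.0576*r[:,2]; print(c)
overlay("4",c,axis(np.radians(55),np.radians(55)))
E
```

```text
[ 0.54642622 -0.1090457   0.19476295]
```

View pics/ov4.png

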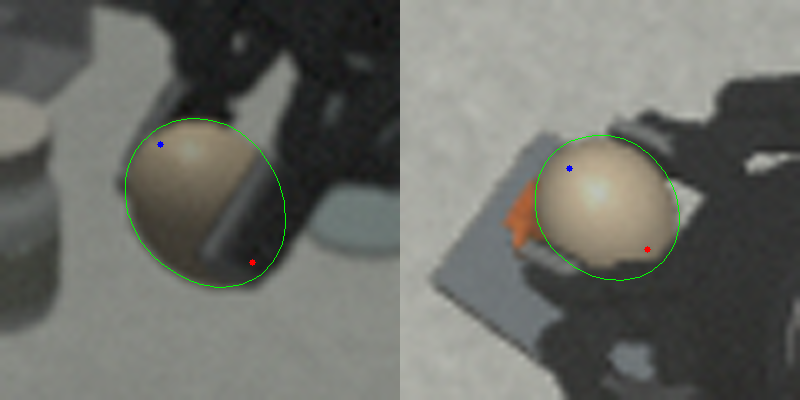

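Emit:
apply_moves(moves=[[[-0.035, 0.6, 0.8], [0, 0, 0], -0.5], [[-0.035, 1.1, 1.65], [0, 0, 0], -0.5], [[-0.035, 1.5, 2.2], [0, 0, 0], -0.5], [[-0.035, 1.8, 2.63], [0, 0, 0], -0.5], [[-0.035, 1.8, 2.63], [0, 0, 0], -0.5]])

```text
t: 9.35
eef_pos: [0.5268, -0.134, 0.1615]
tool_rot: [-0.287, 0.91, -0.287, 0.09]
contact_force: [-0.4, 0.1, 0.4]
gripper_width: 0.479
```

```bash
cat > feel.py <<'E'
from snap import *
def feel(n=4):
    F=[];M=[]
    for i in range(n):
        read_camera("side"); o=get_obs(); F.append(o["contact_force"]);M.append(o["torque"])
    print("F",np.mean(F,0).round(2),"sd",np.std(F,0).round(2),"M",np.mean(M,0).round(3),"p",np.round(o["eef_pos"],4),"t",o["t"],"w",round(o["gripper_width"],3))
E
python3 - <<'E'
from feel import *; from tg import *
feel()
snap("5"); crops("5",[.5462,-.1078,.11],40)
P=lambda dz: (seat+[0,0,dz]-.0576*RP[:,2],RP)
show(P(.005),P(.0))
E
```

```text
F [ 0.22 -0.01 -0.26] sd [0.63 0.67 0.47] M [-0.548  0.354 -0.029] p [ 0.5275 -0.134   0.1629] t 9.55 w 0.48
side crop origin 297 195 scale 5.0
top crop origin 288 189 scale 5.0
t 9.65 p [ 0.5274 -0.1339  0.1629] F [-0.03  0.77 -0.67] M [-0.6   0.36  0.01] w 0.485 q [ 0.19  0.49  0.26  2.1  -1.14  0.81  0.73]
tool z [ 0.33   0.47  -0.819] x az -34.98
[[0.017, 0.159, 0.168], [-0.003, -0.003, 0.004]]
[[0.016, 0.274, 0.331], [-0.003, -0.003, 0.004]]
```

View pics/crop5.png

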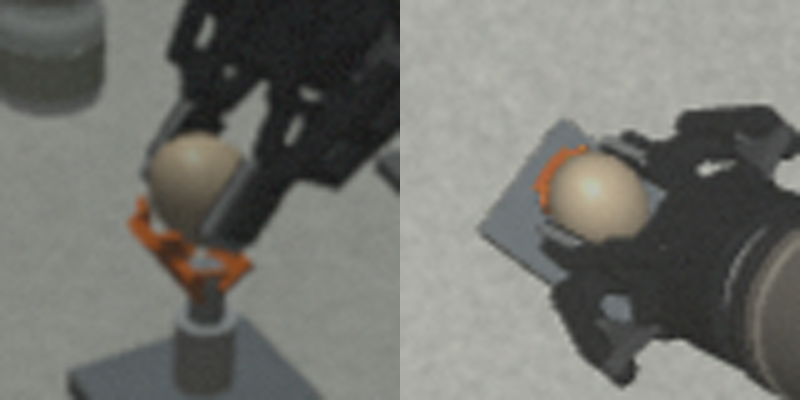

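Emit:
apply_moves(moves=[[[0.016, 0.08, 0.1], [0, 0, 0], -0.5], [[0.016, 0.16, 0.168], [0, 0, 0], -0.5]])

```text
t: 9.9
eef_pos: [0.5269, -0.1347, 0.1564]
tool_rot: [-0.287, 0.91, -0.287, 0.09]
contact_force: [0.4, -0.9, -0.3]
gripper_width: 0.481
```

```bash
python3 - <<'E'
from feel import *
feel(6)
E
```

```text
F [ 0.09 -0.09 -0.18] sd [0.35 0.34 0.56] M [-0.559  0.377  0.017] p [ 0.5269 -0.1348  0.1565] t 10.2 w 0.482
```

Emit:
apply_moves(moves=[[[0, 0.023, 0.033], [0, 0, 0], -0.5], [[0, 0.046, 0.066], [0, 0, 0], -0.5]])

```text
t: 10.45
eef_pos: [0.5269, -0.1347, 0.1545]
tool_rot: [-0.287, 0.91, -0.287, 0.09]
contact_force: [-0.2, 0.2, -0.1]
gripper_width: 0.481
```

```bash
python3 - <<'E'
from feel import *
feel(6)
E
```

```text
F [ 0.1  -0.06 -0.58] sd [0.27 0.47 0.66] M [-0.541  0.39   0.006] p [ 0.5269 -0.1347  0.1545] t 10.75 w 0.483
```

Emit:
apply_moves(moves=[[[0, 0.023, 0.033], [0, 0, 0], -0.5], [[0, 0.046, 0.066], [0, 0, 0], -0.5]])

```text
t: 11.0
eef_pos: [0.5269, -0.1348, 0.1524]
tool_rot: [-0.287, 0.91, -0.287, 0.09]
contact_force: [0.1, 0.4, 0.2]
gripper_width: 0.481
```

```bash
python3 - <<'E'
from feel import *
feel(6)
E
```

```text
F [ 0.19 -0.2  -0.1 ] sd [0.58 0.55 0.81] M [-0.548  0.341 -0.021] p [ 0.5269 -0.1348  0.1525] t 11.3 w 0.484
```

Emit:
apply_moves(moves=[[[0, 0.023, 0.033], [0, 0, 0], -0.5]])

```text
t: 11.42
eef_pos: [0.527, -0.1348, 0.1515]
tool_rot: [-0.287, 0.91, -0.287, 0.09]
contact_force: [0.3, -0.9, 0.7]
gripper_width: 0.486
```

```bash
python3 - <<'E'
from feel import *
feel(6)
E
```

```text
F [-0.02 -0.6   0.59] sd [0.51 0.14 0.18] M [-0.543  0.279 -0.055] p [ 0.5269 -0.1348  0.1515] t 11.725 w 0.48
```

Emit:
apply_moves(moves=[[[0, 0.023, 0.033], [0, 0, 0], -0.5]])

```text
t: 11.85
eef_pos: [0.527, -0.1348, 0.1505]
tool_rot: [-0.287, 0.91, -0.287, 0.09]
contact_force: [-0.2, -1.3, 0.8]
gripper_width: 0.483
```

```bash
python3 - <<'E'
from feel import *
feel(6)
E
```

```text
F [ 0.05 -0.84  1.34] sd [0.59 0.35 0.5 ] M [-0.508  0.232 -0.07 ] p [ 0.527  -0.1348  0.1505] t 12.15 w 0.484
```

Emit:
apply_moves(moves=[[[0, 0.023, 0.033], [0, 0, 0], -0.5]])

```text
t: 12.28
eef_pos: [0.527, -0.1348, 0.1496]
tool_rot: [-0.287, 0.91, -0.287, 0.09]
contact_force: [0.4, -1.4, 1.4]
gripper_width: 0.484
```

```bash
python3 - <<'E'
from feel import *
feel(6)
snap("6"); crops("6",[.5462,-.1078,.11],40)
E
```

```text
F [ 0.16 -1.09  2.31] sd [0.48 0.36 0.48] M [-0.472  0.19  -0.093] p [ 0.527  -0.1348  0.1495] t 12.575 w 0.482
side crop origin 297 195 scale 5.0
top crop origin 288 189 scale 5.0
```

View pics/crop6.png

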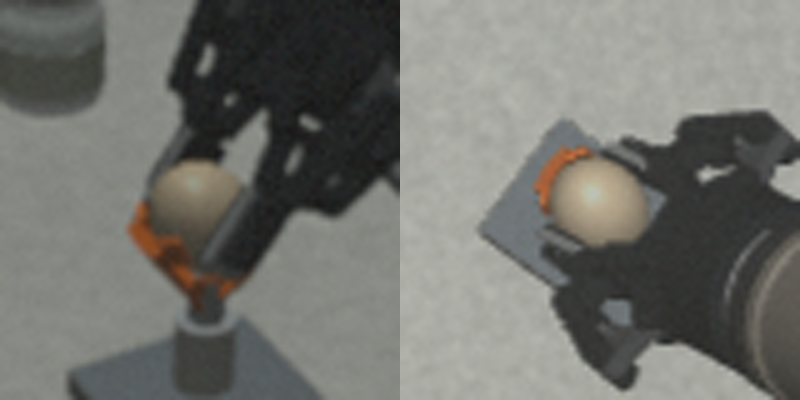

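Emit:
apply_moves(moves=[[[0, -0.035, -0.05], [0, 0, 0], -0.5], [[0, -0.035, -0.05], [0, 0, 0], 0.0], [[0, -0.035, -0.05], [0, 0, 0], 0.1], [[0, -0.035, -0.05], [0, 0, 0], 0.2], [[0, -0.035, -0.05], [0, 0, 0], 0.4], [[0, -0.035, -0.05], [0, 0, 0], 0.6], [[0, -0.035, -0.05], [0, 0, 0], 0.8], [[0, -0.035, -0.05], [0, 0, 0], 0.8]])

```text
t: 13.68
eef_pos: [0.5269, -0.1347, 0.151]
tool_rot: [-0.287, 0.91, -0.287, 0.09]
contact_force: [-0.7, 0.1, -0.3]
gripper_width: 0.899
```

```bash
python3 - <<'E'
from feel import *
feel(3)
snap("7"); crops("7",[.5462,-.1078,.11],40)
E
```

```text
F [-1.06  0.16  0.02] sd [0.51 0.54 0.59] M [-0.51   0.337  0.001] p [ 0.5269 -0.1347  0.151 ] t 13.825 w 0.904
side crop origin 297 195 scale 5.0
top crop origin 288 189 scale 5.0
```

View pics/crop7.png

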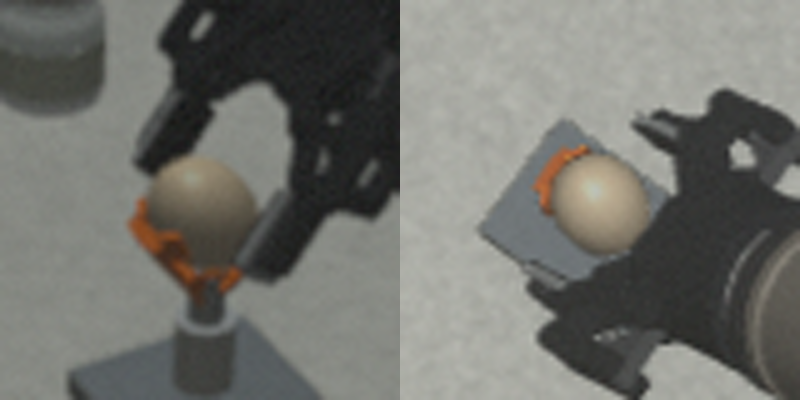

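Emit:
apply_moves(moves=[[[0, 0, -0.3], [0, 0, 0], 1], [[0, 0, -1.0], [0, 0, 0], 1], [[0, 0, -2.0], [0, 0, 0], 1], [[0, 0, -3.2], [0, 0, 0], 1], [[0, 0, -4.4], [0, 0, 0], 1], [[0, 0, -4.4], [0, 0, 0], 1]])

```text
t: 14.68
eef_pos: [0.4906, -0.189, 0.2437]
tool_rot: [-0.286, 0.909, -0.288, 0.093]
contact_force: [-0.0, 0.3, -0.6]
gripper_width: 0.999
```

```bash
python3 - <<'E'
from snap import *
from ov import *
snap("8")
overlay("8",np.array([.5462,-.1078,.1045]),axis(np.radians(55),np.radians(55)))
show()
E
```

```text
t 14.775 p [ 0.4906 -0.1865  0.2415] F [ 0.17 -0.03 -0.21] M [-0.5   0.38 -0.01] w 0.999 q [ 0.23  0.36  0.36  2.07 -0.95  0.97  0.61]
tool z [ 0.329  0.47  -0.819] x az -35.0
```

View pics/ov8.png

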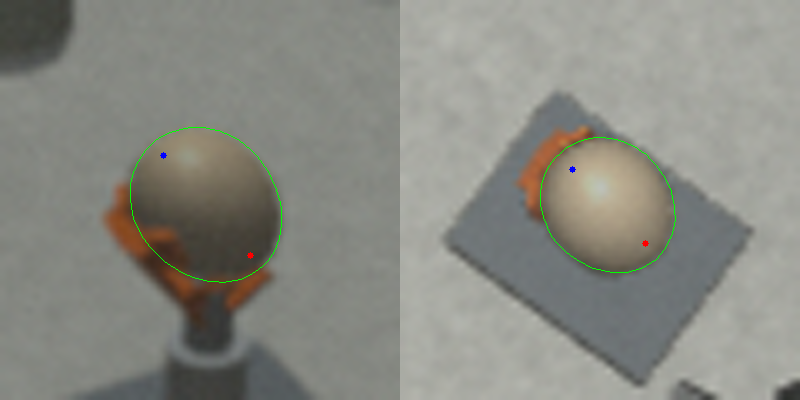

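```bash
python3 - <<'E'
from tg import *
c=np.array([.5462,-.1078,.1045]); ax=-RG[:,2]; print(ax)
show(([.535,-.125,.30],lookdir(-35)),(c+.16*ax,RG),(c+.06*ax,RG))
E
```

```text
[0.32898993 0.46984631 0.81915204]
t 14.775 p [ 0.4906 -0.1865  0.2415] F [ 0.17 -0.03 -0.21] M [-0.5   0.38 -0.01] w 0.999 q [ 0.23  0.36  0.36  2.07 -0.95  0.97  0.61]
tool z [ 0.329  0.47  -0.819] x az -35.0
[[0.044, -3.829, -0.175], [-3.503, -0.002, 0.0]]
[[0.016, -6.028, 4.514], [-7.003, -0.002, -0.0]]
[[0.015, -2.269, 5.88], [-7.003, -0.002, -0.0]]
```

Emit:
apply_moves(moves=[[[0, -1.0, -0.8], [-0.5, 0, 0], 1], [[0, -2.0, -0.9], [-1.2, 0, 0], 1], [[0, -3.0, -0.7], [-2.2, 0, 0], 1], [[0, -3.8, -0.2], [-3.2, 0, 0], 1], [[0, -4.6, 0.8], [-4.2, 0, 0], 1], [[0, -5.3, 2.0], [-5.2, 0, 0], 1], [[0, -5.8, 3.3], [-6.1, 0, 0], 1], [[0.02, -6.03, 4.5], [-7.0, 0, 0], 1], [[0.02, -6.03, 4.5], [-7.0, 0, 0], 1], [[0.02, -6.03, 4.5], [-7.0, 0, 0], 1]])

```text
t: 16.02
eef_pos: [0.5985, -0.0331, 0.2348]
tool_rot: [0.287, 0.91, -0.286, -0.091]
contact_force: [-0.2, -0.8, 0.4]
gripper_width: 0.998
```

```bash
python3 - <<'E'
from snap import *; from tg import *
snap("9"); crops("9",[.5462,-.1078,.13],50)
c=np.array([.5462,-.1078,.1045]); ax=-RG[:,2]
show((c+.09*ax,RG),(c+.06*ax,RG))
E
```

```text
side crop origin 288 176 scale 4.0
top crop origin 278 178 scale 4.0
t 16.125 p [ 0.5985 -0.0345  0.2366] F [ 0.17 -0.58  0.53] M [ 0.41 -0.33 -0.02] w 0.998 q [-0.58  0.67  0.55  1.64  0.14  1.31 -0.74]
tool z [-0.329 -0.468 -0.82 ] x az -35.14
[[-0.03, -0.076, 2.796], [-0.009, 0.004, -0.014]]
[[-0.029, -0.074, 3.996], [-0.009, 0.004, -0.014]]
```

View pics/crop9.png

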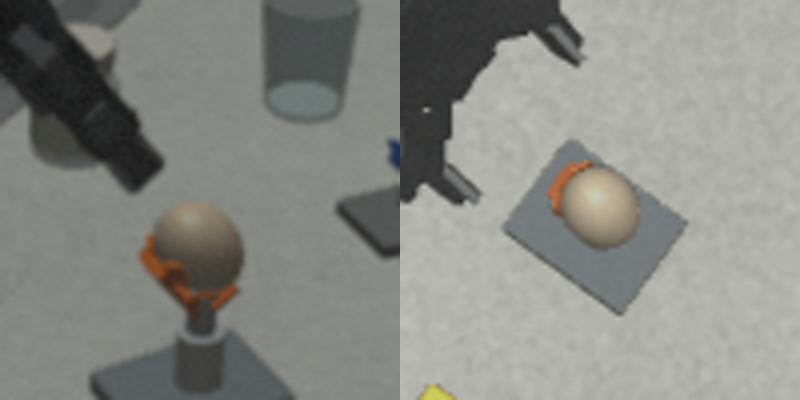

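Emit:
apply_moves(moves=[[[-0.03, -0.07, 1.0], [0, 0, 0], 1], [[-0.03, -0.07, 2.0], [0, 0, 0], 1], [[-0.03, -0.07, 2.8], [0, 0, 0], 1], [[-0.03, -0.07, 3.4], [0, 0, 0], 1], [[-0.03, -0.07, 3.8], [0, 0, 0], 1], [[-0.03, -0.07, 4.0], [0, 0, 0], 1], [[-0.03, -0.07, 4.0], [0, 0, 0], 1]])

```text
t: 17.0
eef_pos: [0.5664, -0.078, 0.1526]
tool_rot: [0.287, 0.91, -0.287, -0.09]
contact_force: [-0.1, -0.8, 0.5]
gripper_width: 0.999
```

```bash
python3 - <<'E'
from feel import *; from tg import *
snap("10"); crops("10",[.5462,-.1078,.11],40)
feel(2)
c=np.array([.5462,-.1078,.1045]); ax=-RG[:,2]
show((c+.06*ax,RG))
E
```

```text
side crop origin 297 195 scale 5.0
top crop origin 288 189 scale 5.0
F [0.49 0.05 0.14] sd [0.11 0.16 0.5 ] M [ 0.469 -0.357  0.026] p [ 0.5667 -0.0777  0.1527] t 17.2 w 0.999
t 17.2 p [ 0.5667 -0.0777  0.1527] F [ 0.61 -0.11  0.64] M [ 0.46 -0.37 -0.02] w 0.999 q [-0.53  0.73  0.53  1.78  0.14  1.1  -0.75]
tool z [-0.328 -0.47  -0.82 ] x az -34.95
[[0.019, 0.085, 0.015], [-0.004, -0.003, 0.004]]
```

View pics/crop10.png

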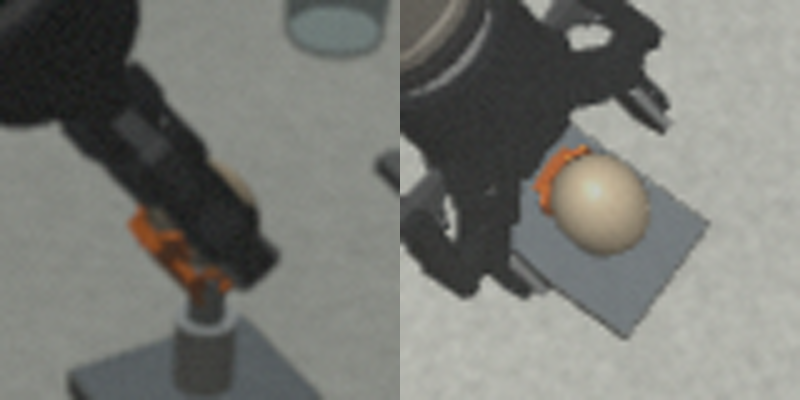

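Emit:
apply_moves(moves=[[[0.02, 0.085, 0.015], [0, 0, 0], 0.7], [[0.02, 0.085, 0.015], [0, 0, 0], 0.4], [[0.02, 0.085, 0.015], [0, 0, 0], 0.2], [[0.02, 0.085, 0.015], [0, 0, 0], 0.1], [[0.02, 0.085, 0.015], [0, 0, 0], 0.0], [[0.02, 0.085, 0.015], [0, 0, 0], -0.1], [[0.02, 0.085, 0.015], [0, 0, 0], -0.3], [[0.02, 0.085, 0.015], [0, 0, 0], -0.5], [[0.02, 0.085, 0.015], [0, 0, 0], -0.5]], force=25)

```text
t: 18.32
eef_pos: [0.5658, -0.08, 0.1535]
tool_rot: [0.287, 0.91, -0.287, -0.09]
contact_force: [1.9, -1.1, 0.9]
gripper_width: 0.475
```

```bash
python3 - <<'E'
from feel import *; from tg import *
feel(3)
snap("11"); crops("11",[.5462,-.1078,.11],40)
c=np.array([.5462,-.1078,.1045]); ax=-RG[:,2]
show((c+.06*ax,RG))
E
```

```text
F [ 1.58 -0.88  0.8 ] sd [0.25 0.06 0.14] M [ 0.229 -0.657  0.271] p [ 0.5657 -0.08    0.1534] t 18.475 w 0.481
side crop origin 297 195 scale 5.0
top crop origin 288 189 scale 5.0
t 18.575 p [ 0.5657 -0.08    0.1535] F [ 2.3  -1.12 -0.35] M [ 0.18 -0.65  0.28] w 0.484 q [-0.53  0.73  0.53  1.78  0.14  1.1  -0.74]
tool z [-0.329 -0.47  -0.819] x az -34.98
[[-0.001, -0.01, -0.017], [-0.002, -0.001, 0.002]]
```

View pics/crop11.png

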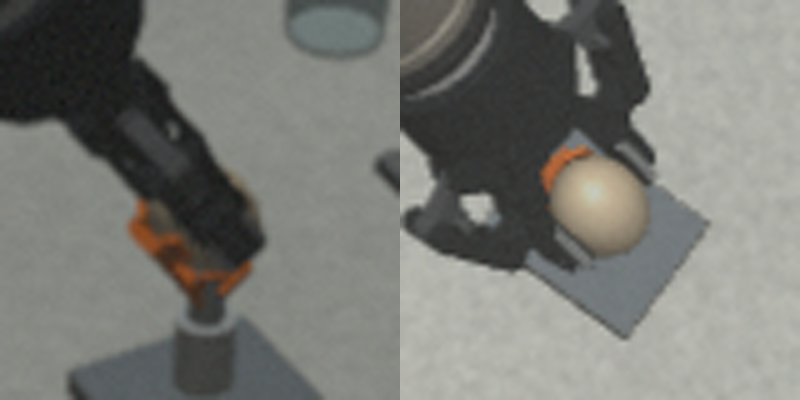

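```bash
python3 - <<'E'
from tg import *
p,r,o=cur(); print(r[2])
show((p+[0,0,.1],r),([.58,-.05,.28],lookdir(-37)),([.5896,.1804,.26],lookdir(-39.6)))
E
```

```text
[-4.55977211e-05  5.73302371e-01 -8.19343877e-01]
t 18.575 p [ 0.5657 -0.08    0.1535] F [ 2.3  -1.12 -0.35] M [ 0.18 -0.65  0.28] w 0.484 q [-0.53  0.73  0.53  1.78  0.14  1.1  -0.74]
tool z [-0.329 -0.47  -0.819] x az -34.98
[[-0.0, 2.293, -3.277], [0.0, 0.0, 0.0]]
[[-0.219, 1.828, -4.899], [3.498, -0.062, 0.196]]
[[-5.187, -4.999, -8.699], [3.496, -0.141, 0.448]]
```

Emit:
apply_moves(moves=[[[0, 0.06, -0.08], [0, 0, 0], -0.5], [[0, 0.2, -0.3], [0, 0, 0], -0.5], [[0, 0.6, -0.85], [0, 0, 0], -0.5], [[0, 1.2, -1.7], [0, 0, 0], -0.5], [[0, 1.8, -2.6], [0, 0, 0], -0.5], [[0, 2.3, -3.28], [0, 0, 0], -0.5], [[0, 2.3, -3.28], [0, 0, 0], -0.5]])

```text
t: 19.45
eef_pos: [0.5661, -0.0803, 0.2553]
tool_rot: [0.286, 0.91, -0.287, -0.089]
contact_force: [-0.5, 1.3, -0.4]
gripper_width: 0.481
```

```bash
python3 - <<'E'
from feel import *; from tg import *
feel(3)
snap("12"); crops("12",[.5462,-.1078,.17],55)
show(([.58,-.05,.28],lookdir(-37)),([.5896,.1804,.26],lookdir(-39.6)))
E
```

```text
F [ 0.17  0.15 -1.2 ] sd [0.32 0.23 0.08] M [ 0.539 -0.38   0.014] p [ 0.565  -0.0798  0.2527] t 19.6 w 0.479
side crop origin 283 154 scale 3.6363636363636362
top crop origin 273 170 scale 3.6363636363636362
t 19.7 p [ 0.565  -0.0799  0.2526] F [-0.23 -0.66 -1.07] M [ 0.49 -0.35  0.01] w 0.485 q [-0.56  0.6   0.58  1.73  0.18  1.27 -0.71]
tool z [-0.33  -0.47  -0.819] x az -34.98
[[-0.196, -0.451, -1.658], [3.506, -0.052, 0.199]]
[[-5.163, -7.278, -5.46], [3.504, -0.132, 0.451]]
```

View pics/crop12.png

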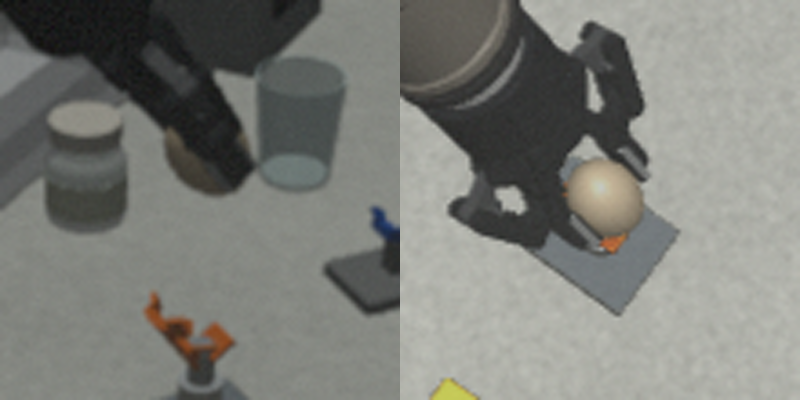

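Emit:
apply_moves(moves=[[[-0.03, -0.1, -0.5], [0.6, 0, 0.03], -0.5], [[-0.07, -0.2, -0.9], [1.3, -0.02, 0.07], -0.5], [[-0.1, -0.3, -1.3], [2.0, -0.03, 0.11], -0.5], [[-0.15, -0.4, -1.6], [2.8, -0.04, 0.16], -0.5], [[-0.2, -0.45, -1.66], [3.5, -0.05, 0.2], -0.5], [[-1.0, -1.6, -2.3], [3.5, -0.07, 0.24], -0.5], [[-1.8, -2.7, -2.9], [3.5, -0.08, 0.28], -0.5], [[-2.6, -3.8, -3.5], [3.5, -0.09, 0.32], -0.5], [[-3.4, -4.9, -4.1], [3.5, -0.1, 0.36], -0.5], [[-4.2, -6.0, -4.7], [3.5, -0.12, 0.4], -0.5], [[-4.8, -6.8, -5.2], [3.5, -0.13, 0.43], -0.5], [[-5.16, -7.28, -5.46], [3.5, -0.13, 0.45], -0.5], [[-5.16, -7.28, -5.46], [3.5, -0.13, 0.45], -0.5], [[-5.16, -7.28, -5.46], [3.5, -0.13, 0.45], -0.5]])

```text
t: 21.45
eef_pos: [0.5903, 0.1784, 0.261]
tool_rot: [0.001, 0.941, -0.34, 0.001]
contact_force: [-0.1, -0.6, -0.8]
gripper_width: 0.477
```

```bash
python3 - <<'E'
from feel import *; from tg import *
snap("13"); crops("13",[.5896,.1804,.17],65)
show(([.5896,.1804,.26],lookdir(-39.6)))
E
```

```text
side crop origin 166 223 scale 3.076923076923077
top crop origin 131 137 scale 3.076923076923077
t 21.55 p [0.5904 0.1784 0.2612] F [-0.8   1.35  0.32] M [ 0.05 -0.02  0.02] w 0.481 q [-0.69  0.44  0.39  1.77 -0.2   0.97 -0.91]
tool z [ 0.002 -0.001 -1.   ] x az -39.73
[[-0.076, -0.041, 0.049], [-0.001, -0.012, -0.013]]
```

View pics/crop13.png

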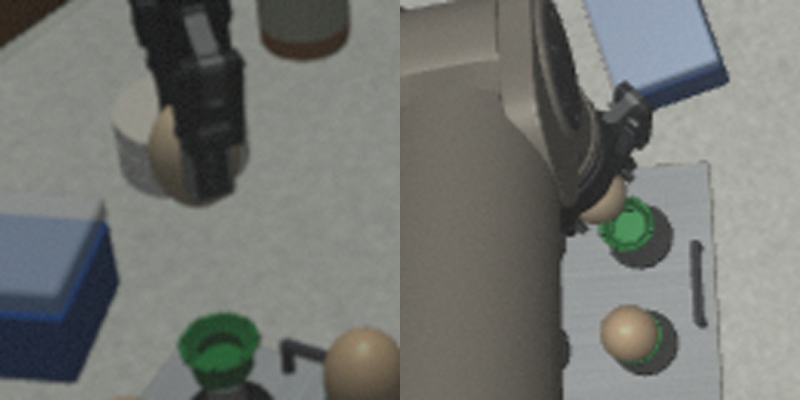

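```bash
python3 - <<'E'
from ov import *; from tg import *
p,r,o=cur(); c=p+.060*r[:,2]; print(c)
overlay("13",c,np.array([0,0,1.]))
E
```

```text
[0.59051792 0.17833636 0.20122276]
```

View pics/ov13.png

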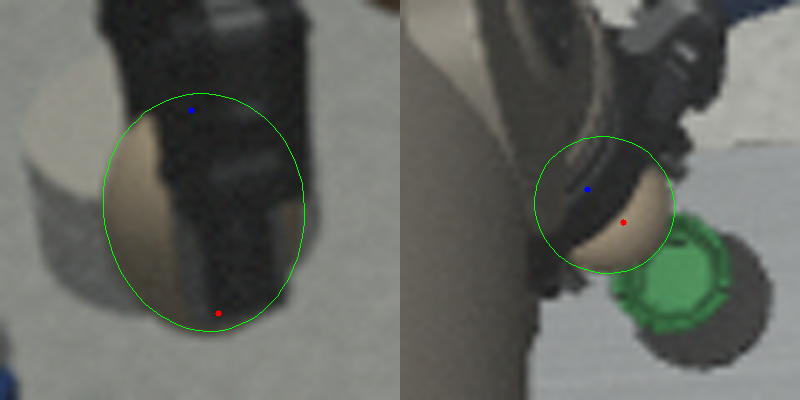

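Emit:
apply_moves(moves=[[[-0.076, -0.04, 0.8], [0, 0, 0], -0.5], [[-0.076, -0.04, 1.6], [0, 0, 0], -0.5], [[-0.076, -0.04, 2.4], [0, 0, 0], -0.5], [[-0.076, -0.04, 3.0], [0, 0, 0], -0.5], [[-0.076, -0.04, 3.5], [0, 0, 0], -0.5], [[-0.076, -0.04, 3.85], [0, 0, 0], -0.5], [[-0.076, -0.04, 3.85], [0, 0, 0], -0.5]])

```text
t: 22.42
eef_pos: [0.5893, 0.182, 0.1643]
tool_rot: [0.0, 0.941, -0.339, 0.0]
contact_force: [-0.7, -0.6, -0.9]
gripper_width: 0.482
```

```bash
python3 - <<'E'
from feel import *; from tg import *
feel(5)
snap("14"); crops("14",[.5896,.1804,.1],40)
show(([.5896,.1804,.165],lookdir(-39.6)))
E
```

```text
F [ 0.3  -0.33 -0.71] sd [0.21 0.13 0.43] M [-0.006 -0.013  0.026] p [0.5898 0.1823 0.1654] t 22.675 w 0.481
side crop origin 196 281 scale 5.0
top crop origin 162 168 scale 5.0
t 22.775 p [0.5897 0.1822 0.1652] F [ 0.66  0.85 -0.1 ] M [-0.01  0.06 -0.01] w 0.483 q [-0.66  0.56  0.34  1.83 -0.25  0.79 -0.87]
tool z [ 0.002 -0.    -1.   ] x az -39.59
[[0.044, 0.059, 0.01], [-0.007, -0.011, 0.001]]
```

View pics/crop14.png

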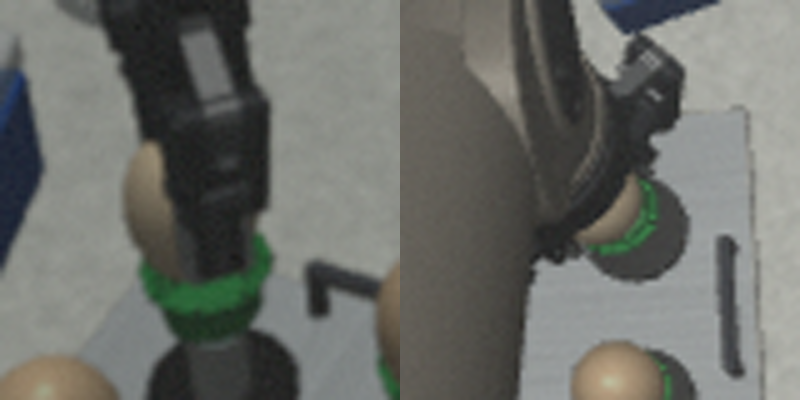

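Emit:
apply_moves(moves=[[[0.04, 0.06, 0.1], [0, 0, 0], -0.5], [[0.04, 0.06, 0.2], [0, 0, 0], -0.5], [[0.04, 0.06, 0.28], [0, 0, 0], -0.5]])

```text
t: 23.15
eef_pos: [0.5892, 0.1803, 0.1575]
tool_rot: [0.0, 0.941, -0.339, 0.001]
contact_force: [-0.0, 0.8, 0.1]
gripper_width: 0.486
```

```bash
python3 - <<'E'
from feel import *; from tg import *
feel(6)
snap("15")
from ov import *
p,r,o=cur(); c=p+.060*r[:,2]; print(c)
overlay("15",c,np.array([0,0,1.]),h=40)
show(([.5896,.1804,.155],lookdir(-39.6)))
E
```

```text
F [-0.18  0.21 -0.2 ] sd [0.46 0.3  0.24] M [-0.02  -0.015  0.007] p [0.5894 0.1804 0.1578] t 23.45 w 0.484
[0.58948223 0.18035453 0.09786124]
t 23.55 p [0.5894 0.1804 0.1579] F [-0.93 -0.37 -0.35] M [-0.03  0.02  0.02] w 0.48 q [-0.65  0.57  0.34  1.84 -0.26  0.78 -0.86]
tool z [ 0.002 -0.    -1.   ] x az -39.59
[[0.006, -0.006, 0.114], [-0.004, -0.009, 0.001]]
```

View pics/ov15.png

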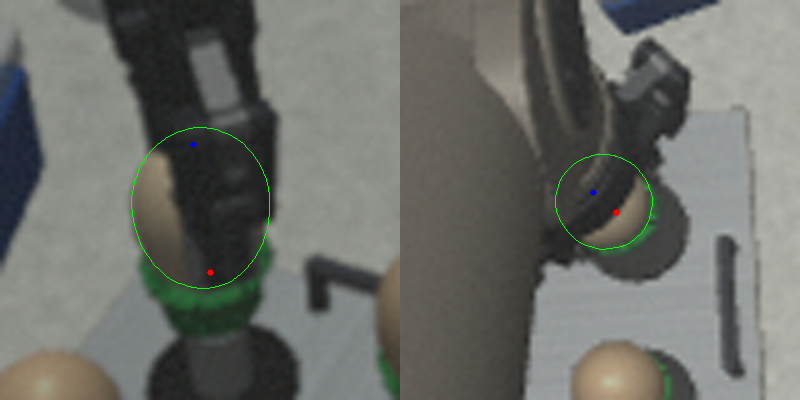

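Emit:
apply_moves(moves=[[[0, 0, 0.08], [0, 0, 0], -0.5], [[0, 0, 0.16], [0, 0, 0], -0.5]])

```text
t: 23.8
eef_pos: [0.5894, 0.1804, 0.1537]
tool_rot: [-0.0, 0.941, -0.339, 0.001]
contact_force: [0.3, -0.8, -0.1]
gripper_width: 0.479
```

```bash
python3 - <<'E'
from feel import *
feel(6)
E
```

```text
F [0.21 0.19 0.03] sd [0.53 0.66 0.51] M [-0.037 -0.052  0.006] p [0.5894 0.1803 0.1539] t 24.1 w 0.482
```

Emit:
apply_moves(moves=[[[0, 0, 0.04], [0, 0, 0], -0.5], [[0, 0, 0.08], [0, 0, 0], -0.5]])

```text
t: 24.35
eef_pos: [0.5896, 0.1803, 0.1519]
tool_rot: [-0.0, 0.941, -0.339, 0.001]
contact_force: [-0.6, -0.4, 0.5]
gripper_width: 0.478
```

```bash
python3 - <<'E'
from feel import *
feel(6)
E
```

```text
F [ 0.78 -0.63  1.14] sd [0.53 0.45 0.37] M [-0.11  -0.148  0.003] p [0.5895 0.1803 0.1519] t 24.65 w 0.482
```

Emit:
apply_moves(moves=[[[0, 0, 0.04], [0, 0, 0], -0.5]])

```text
t: 24.78
eef_pos: [0.5895, 0.1803, 0.151]
tool_rot: [-0.0, 0.941, -0.339, 0.001]
contact_force: [0.7, -0.4, 1.9]
gripper_width: 0.488
```

```bash
python3 - <<'E'
from feel import *
feel(6)
E
```

```text
F [ 1.06 -0.68  2.03] sd [0.39 0.67 0.3 ] M [-0.152 -0.209 -0.017] p [0.5895 0.1803 0.1509] t 25.075 w 0.479
```

Emit:
apply_moves(moves=[[[0, 0, 0.04], [0, 0, 0], -0.5]])

```text
t: 25.2
eef_pos: [0.5895, 0.1803, 0.1499]
tool_rot: [-0.0, 0.941, -0.339, 0.001]
contact_force: [0.8, -1.3, 2.8]
gripper_width: 0.483
```

```bash
python3 - <<'E'
from feel import *
feel(6)
E
```

```text
F [ 1.3  -1.23  2.56] sd [0.5  0.53 0.26] M [-0.18  -0.259  0.009] p [0.5895 0.1804 0.1499] t 25.5 w 0.478
```

Emit:
apply_moves(moves=[[[0, 0, -0.1], [0, 0, 0], -0.5], [[0.04, 0, -0.1], [0, 0, 0], -0.5]])

```text
t: 25.75
eef_pos: [0.5898, 0.1799, 0.1523]
tool_rot: [0.0, 0.941, -0.339, 0.0]
contact_force: [1.1, -0.3, 0.8]
gripper_width: 0.48
```

```bash
python3 - <<'E'
from feel import *
feel(6)
E
```

```text
F [0.93 0.14 0.91] sd [0.11 0.37 0.39] M [ 0.008 -0.128 -0.01 ] p [0.5899 0.1799 0.1521] t 26.05 w 0.482
```

Emit:
apply_moves(moves=[[[0, 0, 0.04], [0, 0, 0], -0.5], [[0, 0, 0.06], [0, 0, 0], -0.5]])

```text
t: 26.3
eef_pos: [0.5901, 0.1798, 0.1508]
tool_rot: [-0.0, 0.941, -0.339, 0.001]
contact_force: [0.1, -0.1, 0.6]
gripper_width: 0.482
```

```bash
python3 - <<'E'
from feel import *
feel(6)
E
```

```text
F [0.08 0.58 0.99] sd [0.45 0.49 0.52] M [ 0.075 -0.049 -0.012] p [0.5901 0.1798 0.1509] t 26.6 w 0.484
```

Emit:
apply_moves(moves=[[[0, 0, 0.04], [0, 0, 0], -0.5]])

```text
t: 26.72
eef_pos: [0.5901, 0.1798, 0.1499]
tool_rot: [-0.0, 0.941, -0.339, 0.001]
contact_force: [-0.3, 0.3, 1.8]
gripper_width: 0.486
```

```bash
python3 - <<'E'
from feel import *
feel(6)
E
```

```text
F [-0.05  0.63  1.81] sd [0.23 0.29 0.27] M [ 0.117  0.009 -0.02 ] p [0.5901 0.1798 0.1499] t 27.025 w 0.482
```

Emit:
apply_moves(moves=[[[0, 0, 0.04], [0, 0, 0], -0.5]])

```text
t: 27.15
eef_pos: [0.5902, 0.1798, 0.1489]
tool_rot: [-0.0, 0.941, -0.339, 0.001]
contact_force: [-0.2, 1.5, 3.9]
gripper_width: 0.485
```

```bash
python3 - <<'E'
from feel import *; from ov import *
feel(6)
snap("16")
p,r,o=cur(); c=p+.060*r[:,2]; print(c)
overlay("16",c,np.array([0,0,1.]),h=30)
E
```

```text
F [-0.26  0.3   2.92] sd [0.38 0.54 0.63] M [ 0.167  0.028 -0.032] p [0.5902 0.1798 0.1489] t 27.45 w 0.483
[0.59024983 0.17974964 0.08885226]
```

View pics/ov16.png

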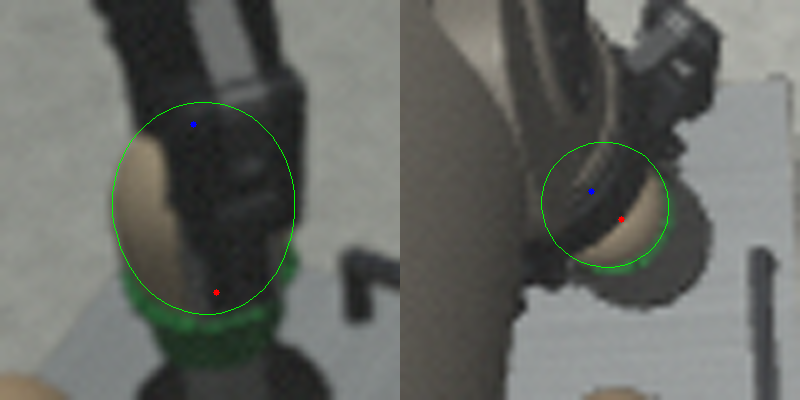

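```bash
python3 - <<'E'
from ov import *
def circ(c,rad): 
    a=np.linspace(0,2*np.pi,72,endpoint=False); return c+rad*np.c_[np.cos(a),np.sin(a),0*a]
rows=[]
for tag,zz in (("0",(.070,.075)),("16",(.067,.071))):
    o=[]
    for n in ("side","top"):
        C=load(n+tag); h=25; ctr=np.array([.5898,.1803,.072]); u,v=(C.proj(ctr)[0]-h).round().astype(int); k=6
        for z in zz:
            im=cv2.resize(C.im[v:v+2*h,u:u+2*h,::-1],None,fx=k,fy=k,interpolation=cv2.INTER_CUBIC)
            for rad,col in ((.022,(0,255,255)),(.018,(255,0,255))):
                q=((C.proj(circ(np.array([.5898,.1803,z]),rad))-[u,v]+.5)*k-.5).round().astype(np.int32)
                cv2.polylines(im,[q.reshape(-1,1,2)],True,col,1)
            o.append(im[:, :200] if 0 else cv2.resize(im,(200,200)) if 0 else im)
    rows.append(np.hstack(o))
im=np.vstack(rows); cv2.imwrite("pics/rim.png",cv2.resize(im,(800,400)) if 0 else im[:600,:1200]); cv2.imwrite("pics/rim.png",cv2.resize(im,(800,400),interpolation=cv2.INTER_AREA)); print(im.shape)
E
```

```text
(600, 1200, 3)
```

View pics/rim.png

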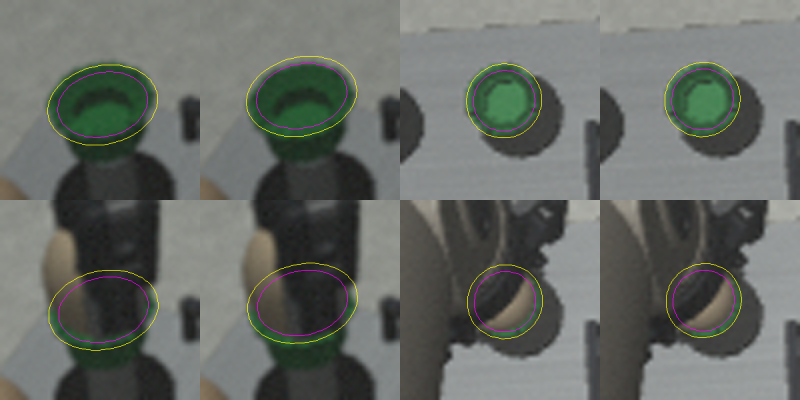

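Emit:
apply_moves(moves=[[[0, 0, -0.04], [0, 0, 0], -0.5], [[0.04, 0, -0.04], [0, 0, 0], -0.5]])

```text
t: 27.8
eef_pos: [0.5904, 0.1795, 0.1497]
tool_rot: [-0.0, 0.941, -0.339, 0.0]
contact_force: [-2.3, 2.9, 2.0]
gripper_width: 0.481
```

```bash
python3 - <<'E'
from feel import *
feel(8)
E
```

```text
F [-1.92  2.95  2.36] sd [0.55 0.75 0.54] M [ 0.599  0.484 -0.012] p [0.5904 0.1795 0.1496] t 28.2 w 0.482
```

Emit:
apply_moves(moves=[[[0, 0.04, 0], [0, 0, 0], -0.5]])

```text
t: 28.32
eef_pos: [0.5901, 0.179, 0.1498]
tool_rot: [-0.0, 0.941, -0.338, 0.001]
contact_force: [-2.2, 4.8, 1.9]
gripper_width: 0.479
```

```bash
python3 - <<'E'
from feel import *
feel(8)
E
```

```text
F [-2.51  4.57  2.14] sd [0.59 0.39 0.27] M [ 1.025  0.511 -0.015] p [0.5902 0.179  0.1499] t 28.725 w 0.481
```

Emit:
apply_moves(moves=[[[0, -0.08, 0], [0, 0, 0], -0.5]])

```text
t: 28.85
eef_pos: [0.591, 0.1797, 0.1496]
tool_rot: [0.0, 0.941, -0.339, 0.0]
contact_force: [-4.2, 1.6, 2.2]
gripper_width: 0.483
```

```bash
python3 - <<'E'
from feel import *
feel(8)
E
```

```text
F [-3.99  2.57  2.61] sd [0.28 0.47 0.57] M [0.577 1.011 0.008] p [0.5909 0.1796 0.1495] t 29.25 w 0.483
```

Emit:
apply_moves(moves=[[[-0.04, 0.04, 0], [0, 0, 0], -0.5], [[-0.04, 0.04, -0.04], [0, 0, 0], -0.5]])

```text
t: 29.5
eef_pos: [0.5904, 0.1795, 0.1509]
tool_rot: [-0.0, 0.941, -0.339, 0.001]
contact_force: [-2.3, 1.4, 1.7]
gripper_width: 0.479
```

```bash
python3 - <<'E'
from feel import *
feel(8)
E
```

```text
F [-1.6   1.53  1.2 ] sd [0.58 0.42 0.23] M [0.385 0.298 0.008] p [0.5904 0.1795 0.1509] t 29.9 w 0.48
```

Emit:
apply_moves(moves=[[[-0.02, 0, 0], [0, 0, 0], -0.5]])

```text
t: 30.02
eef_pos: [0.5902, 0.1796, 0.1509]
tool_rot: [-0.0, 0.941, -0.339, 0.001]
contact_force: [0.2, 1.1, 1.4]
gripper_width: 0.483
```

```bash
python3 - <<'E'
from feel import *
feel(8)
E
```

```text
F [0.47 0.13 1.42] sd [0.41 0.63 0.52] M [ 0.008 -0.151 -0.001] p [0.59   0.1797 0.1509] t 30.425 w 0.483
```

Lateral forces are near zero and about 1.8 N of the load is carried by the cup. Releasing slowly.

Emit:
apply_moves(moves=[[[0, 0, 0], [0, 0, 0], -0.02], [[0, 0, 0], [0, 0, 0], 0.02], [[0, 0, 0], [0, 0, 0], 0.06], [[0, 0, 0], [0, 0, 0], 0.12], [[0, 0, 0], [0, 0, 0], 0.2], [[0, 0, 0], [0, 0, 0], 0.4], [[0, 0, 0], [0, 0, 0], 0.6], [[0, 0, 0], [0, 0, 0], 0.7], [[0, 0, 0], [0, 0, 0], 0.7]])

```text
t: 31.55
eef_pos: [0.5897, 0.18, 0.1508]
tool_rot: [-0.0, 0.941, -0.339, 0.001]
contact_force: [0.2, -0.1, -0.7]
gripper_width: 0.85
```

```bash
python3 - <<'E'
from feel import *; from ov import *
feel(4)
snap("17")
overlay("17",np.array([.5900,.1798,.0915]),np.array([0,0,1.]),h=30)
E
```

```text
F [-0.02  0.06 -0.01] sd [0.38 0.48 0.27] M [-0.015 -0.007  0.003] p [0.5897 0.18   0.1508] t 31.75 w 0.845
```

View pics/ov17.png

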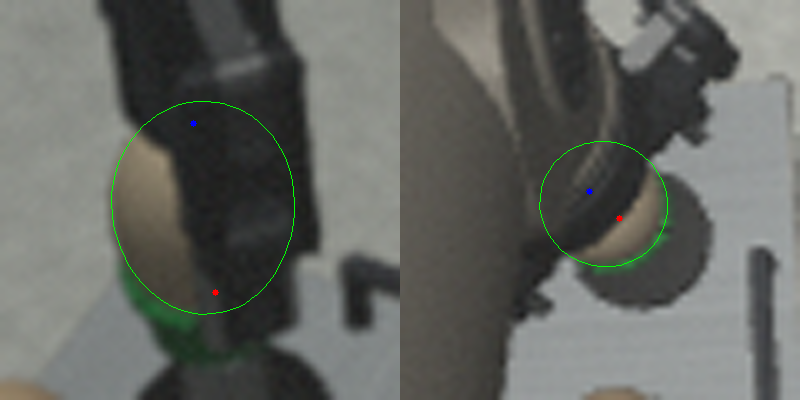

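Emit:
apply_moves(moves=[[[0, 0, -0.2], [0, 0, 0], 0.8], [[0, 0, -0.6], [0, 0, 0], 0.8], [[0, 0, -1.4], [0, 0, 0], 0.8], [[0, 0, -2.6], [0, 0, 0], 0.8], [[0, 0, -4.0], [0, 0, 0], 0.8], [[0, 0, -5.4], [0, 0, 0], 0.8], [[1.5, 1.2, -6.0], [0, 0, 0], 0.8], [[3.0, 2.4, -6.0], [0, 0, 0], 0.8], [[4.5, 3.6, -6.0], [0, 0, 0], 0.8], [[6.0, 4.8, -6.0], [0, 0, 0], 0.8], [[7.0, 5.5, -6.0], [0, 0, 0], 0.8], [[7.0, 5.5, -6.0], [0, 0, 0], 0.8]])

```text
t: 33.35
eef_pos: [0.6369, -0.0412, 0.3028]
tool_rot: [0.0, 0.94, -0.341, 0.002]
contact_force: [-0.3, 0.7, 0.7]
gripper_width: 0.904
```

```bash
python3 - <<'E'
from feel import *; from ov import *
snap("18")
overlay("18",np.array([.5900,.1798,.0915]),np.array([0,0,1.]),h=40)
show()
E
```

```text
t 33.45 p [ 0.6368 -0.0369  0.302 ] F [-0.26  0.84 -0.6 ] M [ 0.04 -0.01  0.06] w 0.898 q [-0.37  0.44  0.45  1.68 -0.22  1.07 -0.54]
tool z [ 0.002  0.    -1.   ] x az -39.6
```

View pics/ov18.png

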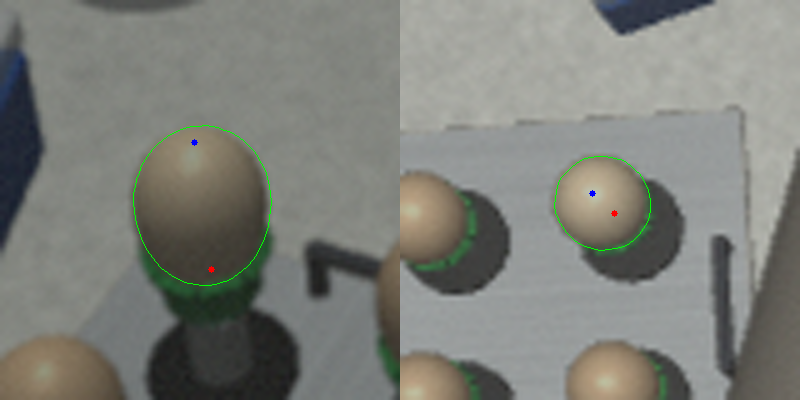

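View pics/top18.png

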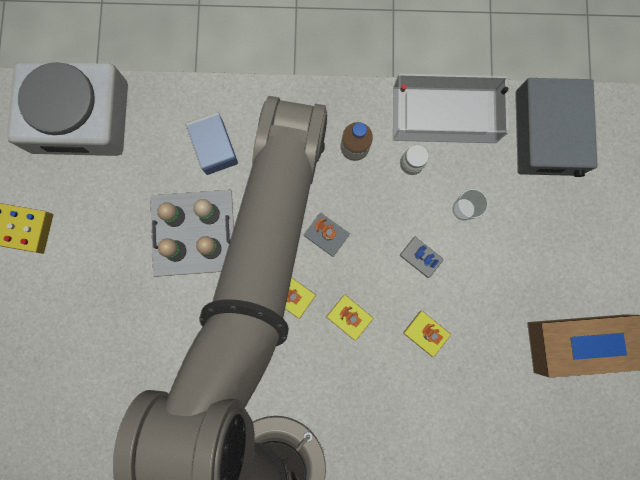

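```bash
python3 - <<'E'
from station import *
print(hand_in())
E
```

```text
the job is handed in; nothing more can be done
None
```

The egg now stands upright, blunt end up, in the empty green cup. I handed the job in at about 33.5 s; `hand_in` gives no verdict.

**What I did:**
- I picked the egg from the blue cradle with a vertical tool at a 25 N grip.
- I tilted it 35° and felt it down onto the orange rest. The contact force reached about 2.5 N, roughly 3 mm of spring.
- I let go of it there, and the camera showed it seated blunt end up.
- I took it again along its axis from the blunt end, turned it upright and felt for the cup. The cup's spring took at most about 3.5 N.

**Last checks:**
- In both camera views the egg matches the outline of an upright egg in the cup to within about 1 mm.
- The other eggs, the carrier and the things on the bench look unmoved in the top picture.
- The gripper is clear of everything, and its force reading is at noise level.

**Disagreements:**
- The cup met the egg about 4 to 5 mm higher than my first camera estimate. Most of that, about 3 mm, matches a bias I then found in the side camera.
- The egg was also about 1 mm off centre when it first touched the cup, with about 1.8 N of side force. While centring it, the side forces briefly reached about 5 N. They were near zero before I let go.

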